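# Ratchet open the gluing clamp, unload the drawer knobs and set the batten for the next

## Task

The glue on the wooden drawer knobs has set: hold the ratchet wrench on the clamp and swing it back and forth in its short arc (anticlockwise drives, clockwise slips) until the clamp's sliding jaw is fully open, leaving the knobs in the clamp until then. Then lift every knob out and stand it upright on the floor of the empty end of the black tray, and ready the open clamp for the next glue-up by standing the straight pine batten on its bed, flush along the face of the fixed jaw. Do not stack the knobs, and do not knock over or shove aside the mug, the stick holder or the glue bottle.

Things in the scene. Friction and masses are not known exactly. Their poses are not given: they have to be found in the camera images.
- clamp: Low steel gluing clamp fixed to the dresser; bed 10 mm thick, 130 mm (x) by 250 mm (y). Origin at table height under the middle of the row of knobs; +x is the way the sliding jaw opens, +y points along the jaws to the ratchet wrench, z up. The grey fixed jaw has its face at x = -20.5 mm, is 14 mm thick, 228 mm long, top at z = 33 mm.
- jaw (a joint): Sliding jaw, m: 0 = shut on the knobs, 0.030 = fully open against its stop. Only the wrench can move it (pushing by hand takes over 50 N): 5 mm per radian of nut rotation, 6 rad in all; it stays where it is left. 222 mm long, top at z = 33 mm.
- wrench (a joint): Ratchet wrench angle, rad, limits -0.55 and 0.55; 0 = handle along the clamp's +y, grows anticlockwise from above. Anticlockwise (increasing) turns the nut and opens the jaw, about 3 N at the grip; back clockwise it slips freely (about 1 N) and the nut stays. 14 teeth (0.45 rad), so up to a tooth is lost per stroke: 6 to 10 full strokes. At the jaw's stop the nut turns no further.
- row_mid (a point): Point on top of the clamp's bed, 10 mm over the table, amid the row where the knobs stand (places at y = -81, -27, 27, 81 mm in the clamp's frame, x = 0, give or take 3 mm; some are empty). Stop blocks 24 mm high close the row at y = +-116 mm. A knob's base touches the fixed jaw when its centre is at x = -0.5 mm.
- jaw_lip (a point): Middle of the sliding jaw's lip edge, on top (z = 33 mm); moves with the jaw, x = 10 mm in the clamp's frame when shut. The 7 mm thick lip overhangs the jaw's face (x = 21 mm when shut) by 11 mm, 2 mm above the knobs' bases, so knobs cannot be lifted out while it is shut; a knob that has slid under the lip of the open jaw must first be drawn back towards the fixed jaw.
- nut_axis (a point): Point on the vertical axis of the nut, at the height of the middle of the wrench's handle, 49 mm above the table, at (12, 170) mm in the clamp's x, y. The ratchet head round it is 52 mm across, and a brass hexagon nut on top reaches 67 mm above the table.
- wrench_grip (a point): Middle of the wrench's black grip, 130 mm from the nut axis; the grip is 22 mm wide, 18 mm high (z from 40 to 58 mm over the table) and 90 mm long, with free space under and beside it. The point turns with the wrench: its y axis runs outward along the handle.
- batten: Straight pine batten, 18 mm (its x) by 150 mm (its y) by 50 mm high (z), about 75 g, standing on its narrow edge on the table beyond the clamp. Origin: centre of its underside. It belongs, still on edge, on the clamp's bed with a long side flat against the fixed jaw's face (its centre then at x = -11.5 mm in the clamp's frame), its middle within 40 mm of the row's middle.
- tray: Narrow black metal tray, 560 mm (its x) by 170 mm (its y), fixed; origin under its centre, floor top at 3 mm, walls 3 mm thick and 20 mm high. The three canisters stand on its +x half; the -x half is empty and is where the knobs go: a knob's centre x from -255 to 0 mm and y within 60 mm of the tray's middle line.
- knob1: Pine drawer knob: a square base plate 40 x 40 x 14 mm, a stem 18 mm across from 14 to 36 mm, and a round head 30 mm across from 36 to 58 mm above its underside; about 50 g. Origin: centre of the underside, z up.
- knob2: Pine drawer knob: a square base plate 40 x 40 x 14 mm, a stem 18 mm across from 14 to 36 mm, and a round head 30 mm across from 36 to 58 mm above its underside; about 50 g. Origin: centre of the underside, z up.
- knob3: Pine drawer knob: a square base plate 40 x 40 x 14 mm, a stem 18 mm across from 14 to 36 mm, and a round head 30 mm across from 36 to 58 mm above its underside; about 50 g. Origin: centre of the underside, z up.
- knob4: Pine drawer knob: a square base plate 40 x 40 x 14 mm, a stem 18 mm across from 14 to 36 mm, and a round head 30 mm across from 36 to 58 mm above its underside; about 50 g. Origin: centre of the underside, z up.
- mug: Stoneware mug with chipped handle (towards its +y), 80 mm across, 88 mm high; bystander, origin at the centre of its underside, z up.
- stick_holder: Wooden stirring-stick holder, 64 mm across, 160 mm high with its sticks; bystander, origin at the centre of its underside, z up.
- glue: Glue bottle, 52 mm across, 130 mm high; bystander, origin at the centre of its underside, z up.
Mind the look-alikes: they are no part of the job. What is shaped like the knob2 but blue is not meant. What is shaped like the batten but pink is not meant.

How it is judged:
On the way, in this order (a step that is already met when the one before it is completed fails the run):
1. the wrench has ratcheted the jaw half open, all knobs still standing in the clamp (value of joint jaw above 0.013 m and z of each of knob1, knob2, knob3, knob4 in the frame of clamp below 0.022 m and horizontal distance between each of knob1, knob2, knob3, knob4 and clamp below 0.14 m), for 0.1 s.
2. the jaw is fully open (over 26 of its 30 mm), all knobs still in the clamp (value of joint jaw above 0.026 m and z of each of knob1, knob2, knob3, knob4 in the frame of clamp below 0.022 m and horizontal distance between each of knob1, knob2, knob3, knob4 and clamp below 0.14 m), for 0.2 s.
At the end, for the whole second after the job is handed in: Jaw open over 26 mm. Every knob at rest and upright (0.1 rad), its base within 7 mm of the floor of the tray's empty half. The batten at rest on edge on the clamp's bed, within 3 mm of the fixed jaw's face, parallel within 0.04 rad, its middle within 45 mm of the row's middle (value of joint jaw above 0.026 m and x of batten in the frame of clamp between -0.016 and -0.0085 m and y of batten in the frame of clamp between -0.045 and 0.045 m and z of batten in the frame of clamp below 0.014 m and angle between the y axis of batten and the y axis of clamp, either way round below 0.04 rad and angle between batten's own z axis and vertical below 0.06 rad and linear speed of each of batten, knob1, knob2, knob3, knob4 below 0.02 m/s and x of knob1 in the frame of tray between -0.262 and 0 m and y of knob1 in the frame of tray between -0.068 and 0.068 m and z of each of knob1, knob2, knob3, knob4 in the frame of tray below 0.01 m and angle between each of knob1, knob2, knob3, knob4's own z axis and vertical below 0.1 rad and x of knob2 in the frame of tray between -0.262 and 0 m and y of knob2 in the frame of tray between -0.068 and 0.068 m and x of knob3 in the frame of tray between -0.262 and 0 m and y of knob3 in the frame of tray between -0.068 and 0.068 m and x of knob4 in the frame of tray between -0.262 and 0 m and y of knob4 in the frame of tray between -0.068 and 0.068 m); the robot touches nothing.
It fails at once if the mug, the stick holder or the glue bottle is tipped (angle between any of mug, stick_holder, glue's own z axis and vertical above 0.5 rad).
It fails at once if one of them is shoved more than 4 cm (distance of any of mug, stick_holder, glue from where it was at the start of the episode above 0.04 m).
Of knob1, knob2, knob3, knob4 only 2 to 4 are there at a start; the rules pass over those that are not, and their reading is None.
At some moment in a run one of knob1, knob2, knob3, knob4 may be knocked a few centimetres aside while the robot is not near it.
It also fails if it takes over 210 s, if anything falls off the work surface, if the arm or the gripper's body presses on something with over 40 N, if the wrist force passes 120 N, or if a joint passes its speed limit or range.

## Robot

A 6-joint arm with a two-finger parallel gripper is mounted at the origin on the work surface. World frame = base frame: x ahead of the robot, y to its left, z up, the work surface at z = 0. Lengths are in m, angles in rad, forces in N, time in s.
With the tool pointing down it reaches from about 0.225 to 0.725 m from the base axis. Payload 3.1 kg.
Tool frame: the origin (TCP) lies midway between the tips of the shut fingers; the grasp point (between the pads) lies 19 mm behind it (ctrl.pinch_z is the distance from the TCP to the grasp point, in m); y points along the fingers, z is the direction in which the jaws open and shut, and the axes are right-handed (so a half turn about y gives the same grasp; the last joint's range is limited). The gripper opens to 85 mm and grips with 20 to 120 N. Pads are 22 mm wide; open, the fingers measure 114 mm over their backs; the gripper's body (76 mm by 85 mm) begins 54 mm behind the grasp point. The pads swing forward as they close: fully open they stand 13 mm farther back than shut.
Start: joints at [1.163, 0.048, 0.099, 1.622, 0, 1.443], TCP at [0.145, 0.505, 0.206] pointing down, gripper open.
Joint ranges: [-2.91, 2.91], [-0.99, 1.94], [-1.21, 1.42], [-2.12, 2.29], [-1.49, 1.47], [-3.14, 3.14]. Speed limits (rad/s): [2.79, 2.79, 3.14, 3.14, 3.14, 3.14].

## Interface

Orientations are given as a unit quaternion [x, y, z, w].
In Python, from bench import ctrl gives the robot as it stands.
- The arm moves only by the shell command python3 -m inch 'ROWS' [FORCE]. ROWS is text: rows parted by semicolons, each of 7 numbers parted by spaces: the turn, a rotation vector about the tool's x, y, z scaled (see below), then the shift along the tool's x, y, z scaled (see below), then the closure, from 0 (fully open) to 1 (shut). A call has exactly 8 rows; each row is the pose to reach, as a shift and turn from the pose measured when the call began, along the tool's axes at that moment, turning the shorter way round; what a row does not reach only later rows make up. The controller multiplies each number of a shift by 100 mm and each number of a turn by 360 degrees. A row lasts 1/10 s, in which the tool goes at most 50 mm and 8.59 degrees, less where a joint would pass 70% of its speed; a pose out of reach is approached as far as the arm can. A call with a number of a shift or a turn outside -1 to 1 is refused whole. A call with a gripper value outside its range is refused whole. The fingers move at their own pace and stop on an object; FORCE is the grip in N (left out, the last holds). Time passes only in rows, so rows that repeat a pose let the fingers close, or fill a call up. It gives the time, the measured TCP pose, the force and the opening at its end, in the units of the state.
- ctrl.get_obs(): the state, without advancing time (a new reading comes with each control period).
- ctrl.capture(name): name is "scene" or "top" or "wrist"; returns the picture (400x640x3 uint8, blue, green, red); there is no depth.
- ctrl.camera_params(name): a dict with "fx", "fy", "cx", "cy" (pixels), "k1" (the pictures are not rectified: a ray, as slopes to the right and down, at radius r is drawn at 1 + k1 r^2 times it, then the intrinsics apply), "extrinsics" (4x4, takes a point from camera to world coordinates); the wrist camera has in their place "hand_eye" (4x4, takes a point from camera to tool coordinates, whose origin is the TCP and whose axes are the tool frame's). Camera axes: x right, y up, looking along -z (the intrinsics and any distortion apply to the point x, -y, -z); pixel columns grow to the right and rows downward; lengths in m; the calibration is good to about 2 mm. A picture is of the moment at which its call begins: read the wrist's pose just before it. camera_params takes no time and is no camera call.
- ctrl.hand_in(): hands the job in, once; it reports no verdict.
Trained networks look in the newest picture that a camera, given by its name, has taken for a name from the list of things; names that differ only in an ending like _2 or _b are one class to them, and where a whole thing is asked for, a point or a joint stands for the part that bears it (a point fixed in the world has none). Each returns a list of dicts, best first, with "confidence" (0 to 1); they miss things now and then, are a little off and sometimes report something else, mostly with a low value. They report only what shows in the picture. A call takes as long as a camera call. They do not tell look-alikes from the thing itself.
- ctrl.spot_in(camera, name): "point" ([x, y, z] in m, in world coordinates, good to about 4 mm: the middle of the surface that is visible of it).
- ctrl.cut_out(camera, name): "pixels" (400x640 bool, what is visible of it).
- ctrl.spot_point(camera, name): "point" ([x, y, z] in m, in world coordinates, good to about 4 mm: a listed point, or the origin of a listed thing).
The state is a dict: "clock": time; "joint_pos": joint angles; "qvel": joint speeds; "effort": joint torques, N m; "position": TCP position; "tool_rot": TCP orientation; "wrist_force": force on the tool from outside, world axes, zero at the start; "torque": the same for the moment, N m; "width": finger opening in m.
Only numpy, scipy, OpenCV 4.12 (cv2) and the standard library are available. Lean on these libraries where they do the work, as an engineer would, in place of code of your own. Each camera call takes 0.05 s, during which the arm holds its last target.

## Working session

There is one attempt and no reset: what is moved stays moved. The work goes in short steps, Python scripts to look and compute and a shell command to move; the robot and the scene stay as the last step left them, time stands still between calls to the robot, and variables do not carry over. Pictures are saved under pics/ and viewed, and the job is handed in when it is done.

```bash
ls; mkdir -p pics; python3 - <<'E'
from bench import ctrl
import cv2
o=ctrl.get_obs()
for k,v in o.items(): print(k,v)
for n in ["scene","top","wrist"]:
    cv2.imwrite(f"pics/{n}0.png",ctrl.capture(n)); print(n,ctrl.camera_params(n))
print(ctrl.pinch_z)
E
```

```text
pics
clock 0.0
joint_pos [ 1.16321998e+00  4.87200145e-02  9.75658499e-02  1.62199232e+00
 -1.03849203e-05  1.44302515e+00]
qvel [ 6.18799975e-04  6.61206445e-04  4.98106282e-04 -1.00662841e-04
  7.95380937e-04 -8.77714044e-06]
effort [ 1.39613574e-03 -3.38786674e+01  3.20012641e+01  2.03907362e-02
  1.77487772e-05  1.38097906e-06]
position [0.14471798 0.50395339 0.20431718]
tool_rot [ 0.70099986 -0.09881983  0.09838738 -0.69939528]
wrist_force [-0.04243663  0.07787699  0.33482726]
torque [-0.03025266 -0.01175007  0.04379549]
width 0.08519411481329005
scene {'fx': 416.9656335399555, 'fy': 416.9656335399555, 'cx': 326.6475539715519, 'cy': 194.54027651614308, 'k1': -0.037921861278420115, 'extrinsics': array([[-0.80556903, -0.46087763,  0.37235783,  1.00153387],
       [ 0.59246276, -0.61934396,  0.51517079,  0.5275237 ],
       [-0.00681312,  0.63561378,  0.77197714,  0.89061817],
       [ 0.        ,  0.        ,  0.        ,  1.        ]])}
top {'fx': 413.2818763013232, 'fy': 413.2818763013232, 'cx': 317.72354958723173, 'cy': 201.53172442578406, 'k1': -0.004908903254754158, 'extrinsics': array([[-0.01809363,  0.98769073, -0.1553694 ,  0.44976196],
       [-0.99976708, -0.01604414,  0.0144351 , -0.00885242],
       [ 0.01176465,  0.15559439,  0.98775097,  0.90640155],
       [ 0.        ,  0.        ,  0.        ,  1.        ]])}
wrist {'fx': 305.4204782420313, 'fy': 305.4204782420313, 'cx': 317.74679170710544, 'cy': 195.79610115827518, 'k1': -0.039323577590220295, 'hand_eye': array([[-1.87473830e-04, -9.55859516e-01, -2.93824014e-01,
        -7.40167566e-02],
       [-1.59942578e-03,  2.93823930e-01, -9.55858222e-01,
        -1.68390055e-01],
       [ 9.99998703e-01,  2.90751301e-04, -1.58391065e-03,
         2.42854199e-04],
       [ 0.00000000e+00,  0.00000000e+00,  0.00000000e+00,
         1.00000000e+00]])}
0.0187
```

View pics/scene0.png

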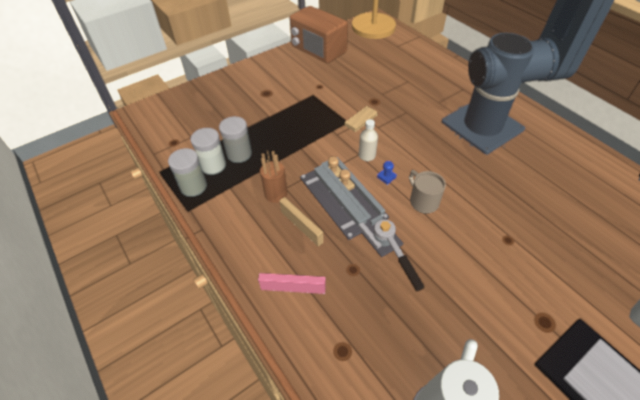

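View pics/top0.png

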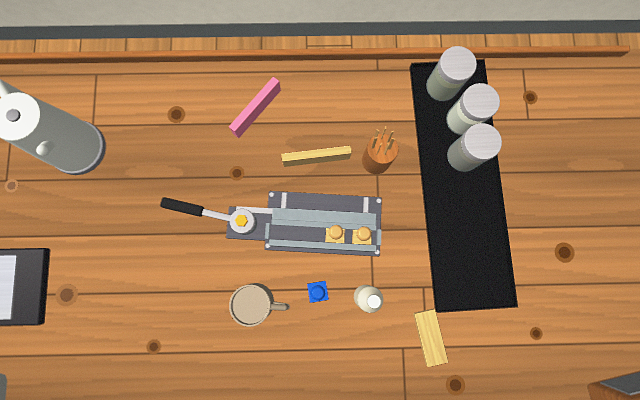

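View pics/wrist0.png

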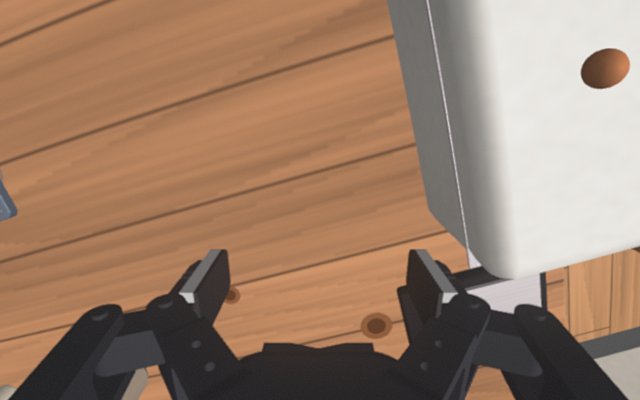

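Top view: clamp around (322,222), two knobs at (335,233) and (363,235), wrench grip at (181,206) with its nut at (241,221), and the pine batten at (316,156). The tray's empty half is near (475,250). Blue look-alike knob at (318,291), pink batten at (255,106), mug at (250,305), glue at (369,299), holder at (381,152).

```bash
cat > h.py <<'E'
import numpy as np, cv2
from scipy.spatial.transform import Rotation as R
from bench import ctrl
def T_cam(name,o=None):
    p=ctrl.camera_params(name)
    if name!="wrist": return p,p["extrinsics"]
    o=o or ctrl.get_obs()
    T=np.eye(4);T[:3,:3]=R.from_quat(o["tool_rot"]).as_matrix();T[:3,3]=o["position"]
    return p,T@p["hand_eye"]
def ray(name,u,v,z,o=None):
    p,T=T_cam(name,o)
    K=np.array([[p["fx"],0,p["cx"]],[0,p["fy"],p["cy"]],[0,0,1]])
    q=cv2.undistortPoints(np.array([[[u,v]]],float),K,np.array([p["k1"],0,0,0,0]))[0,0]
    d=T[:3,:3]@np.array([q[0],-q[1],-1]);c=T[:3,3]
    return c+d*(z-c[2])/d[2]
def proj(name,P,o=None):
    p,T=T_cam(name,o)
    c=np.linalg.inv(T)@np.append(P,1);a=np.array([c[0],-c[1]])/-c[2]
    a=a*(1+p["k1"]*(a@a));return np.array([p["fx"]*a[0]+p["cx"],p["fy"]*a[1]+p["cy"]])
# clamp frame: origin C, yaw psi
def dn(jaw_axis_yaw):
    """tool pointing down, opening axis z at world yaw; two options"""
    out=[]
    for s in (0,np.pi):
        a=jaw_axis_yaw+s
        y=np.array([0,0,0]);
        out.append(a)
    return out
def delta(pos,zyaw=None,pitchR=None):
    """needed move from measured pose. tool approach axis: which tool axis points forward? x (see tool_rot)"""
    o=ctrl.get_obs();Rm=R.from_quat(o["tool_rot"]);M=Rm.as_matrix()
    d=M.T@(np.array(pos)-o["position"])
    rv=np.zeros(3)
    if zyaw is not None:
        best=None
        for s in (0,np.pi):
            a=zyaw+s
            z=np.array([np.cos(a),np.sin(a),0]);y=np.array([0,0,-1.]);x=np.cross(y,z)
            G=np.stack([x,y,z],1);r=(Rm.inv()*R.from_matrix(G)).as_rotvec()
            if best is None or np.linalg.norm(r)<np.linalg.norm(best): best=r
        rv=best
    print("t",o["clock"],"pos",o["position"].round(4),"F",o["wrist_force"].round(1),"w",round(o["width"],4),"q",o["joint_pos"].round(2))
    print("ROW turn",(rv/(2*np.pi)).round(4),"shift",(d/0.1).round(4))
E
python3 - <<'E'
from h import *
o=ctrl.get_obs();print(R.from_quat(o["tool_rot"]).as_matrix().round(3))
for n in ["clamp","row_mid","jaw_lip","nut_axis","wrench_grip","batten","tray","knob1","mug","stick_holder","glue"]:
  for c in ["top","scene"]:
    print(n,c,[(r["point"].round(4) if hasattr(r["point"],'round') else r["point"],round(r["confidence"],2)) for r in ctrl.spot_point(c,n)])
for (u,v,z) in [(410,64,.02),(484,60,.02),(517,306,.02),(436,311,.02),(335,232,.065),(363,234,.065),(282,157,.05),(350,150,.05),(181,206,.049),(241,220,.067),(163,203,.05),(200,211,.05)]: print(u,v,ray("top",u,v,z).round(4))
E
```

```text
[[ 0.961 -0.001  0.276]
 [-0.276 -0.002  0.961]
 [-0.    -1.    -0.002]]
clamp top [([0.5175, -0.0342, 0.0027], 0.66), ([0.5315, -0.0285, 0.0316], 0.38)]
clamp scene [([0.5222, -0.0299, -0.0009], 0.94)]
row_mid top [([0.5215, -0.0311, 0.0069], 0.95), ([0.5174, -0.0339, -0.0007], 0.22)]
row_mid scene [([0.5202, -0.0295, 0.0095], 0.68), ([0.5431, 0.136, 0.0475], 0.42)]
jaw_lip top [([0.5325, -0.0299, 0.0336], 0.61), ([0.6861, -0.1514, 0.0018], 0.44)]
jaw_lip scene [([0.5283, -0.0335, 0.0305], 0.83)]
nut_axis top [([0.5442, 0.1372, 0.0497], 0.9)]
nut_axis scene [([0.5441, 0.1367, 0.0474], 0.73), ([0.52, -0.0295, 0.003], 0.35)]
wrench_grip top [([0.5798, 0.265, 0.0482], 0.92)]
wrench_grip scene [([0.5772, 0.2668, 0.0503], 0.83)]
batten top [([0.8043, 0.1146, -0.0015], 0.97), ([0.6872, -0.0212, 0.0026], 0.79)]
batten scene [([0.686, -0.0145, 0.0016], 0.94), ([0.8055, 0.1117, -0.0023], 0.69)]
tray top [([0.6346, -0.338, -0.0002], 0.91)]
tray scene [([0.6331, -0.3409, -0.0012], 0.71)]
knob1 top [([0.52, -0.057, 0.0109], 0.88), ([0.3975, -0.0169, -0.0003], 0.6), ([0.5186, -0.1146, 0.0089], 0.54)]
knob1 scene [([0.5192, -0.0536, 0.0067], 0.75), ([0.515, -0.1176, 0.011], 0.74), ([0.3992, -0.0191, -0.0006], 0.64)]
mug top [([0.38, 0.1161, -0.0025], 0.8)]
mug scene [([0.3814, 0.1155, -0.0003], 0.89)]
stick_holder top [([0.6815, -0.15, 0.0011], 0.76), ([0.5177, -0.032, 0.0083], 0.74)]
stick_holder scene [([0.682, -0.1543, 0.0005], 0.68)]
glue top [([0.3862, -0.116, -0.0012], 0.97)]
glue scene [([0.3865, -0.1198, 0.0001], 0.71)]
410 64 [ 0.9059 -0.2398  0.02  ]
484 60 [ 0.9139 -0.4119  0.02  ]
517 306 [ 0.36   -0.4368  0.02  ]
436 311 [ 0.3533 -0.2651  0.02  ]
335 232 [ 0.5187 -0.0552  0.065 ]
363 234 [ 0.5136 -0.1122  0.065 ]
282 157 [0.6818 0.0531 0.05  ]
350 150 [ 0.6951 -0.0925  0.05  ]
181 206 [0.5798 0.2645 0.049 ]
241 220 [0.5462 0.1359 0.067 ]
163 203 [0.5866 0.3019 0.05  ]
200 211 [0.5685 0.2243 0.05  ]
```

```bash
python3 - <<'E'
import cv2
a=cv2.imread('pics/top0.png')[130:330,150:400];cv2.imwrite('pics/topc.png',cv2.resize(a,(750,600),interpolation=cv2.INTER_CUBIC))
E
```

```text
(no output)
```

View pics/topc.png

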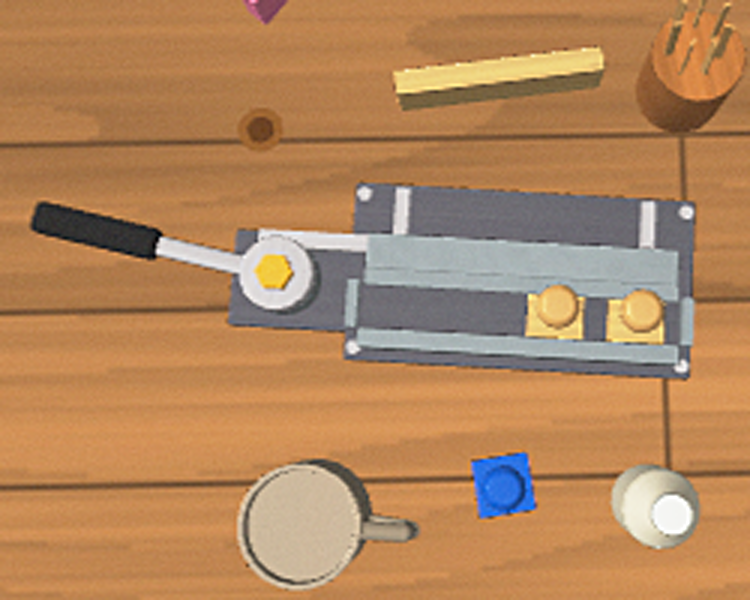

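```bash
python3 - <<'E'
from h import *
f=lambda u,v,z:ray("top",150+u/3,130+v/3,z).round(4)
for n,a,b,z in [("bedtop screws",(364,193),(687,212),.012),("bed bot screws",(352,348),(682,367),.012),("fix jaw top",(359,329),(678,346),.033),("lip",(365,283),(676,299),.033)]:
    A=f(*a,z);B=f(*b,z);d=A-B;print(n,A,B,"psi",-np.arctan2(d[0],d[1]))
delta([0.579,0.265,0.15],-0.25)
E
```

```text
bedtop screws [0.6081 0.0796 0.012 ] [ 0.5902 -0.1565  0.012 ] psi -0.07567057012914245
bed bot screws [0.4954 0.0882 0.012 ] [ 0.4776 -0.1483  0.012 ] psi -0.07512263493115617
fix jaw top [0.5075 0.0811 0.033 ] [ 0.4917 -0.1428  0.033 ] psi -0.0704504309676974
lip [0.5398 0.0768 0.033 ] [ 0.5248 -0.1427  0.033 ] psi -0.06823104962026337
t 1.25 pos [0.145  0.5046 0.2055] F [0.  0.5 0.5] w 0.0855 q [1.16 0.05 0.1  1.62 0.   1.44]
ROW turn [-0.      0.2453 -0.    ] shift [ 4.8329  0.555  -1.104 ]
```

```bash
python3 -m inch '0 0 0 0.4 0 -0.1 0;0 0 0 0.8 0 -0.2 0;0 0 0 1 0 -0.22 0;0 0 0 1 0 -0.22 0;0 0 0 1 0 -0.22 0;0 0 0 1 0 -0.22 0;0 0 0 1 0 -0.22 0;0 0 0 1 0 -0.22 0' 20; python3 -m inch '0 0.02 0 0.4 0 -0.1 0;0 0.04 0 0.8 0 -0.2 0;0 0.06 0 1 0 -0.22 0;0 0.08 0 1 0 -0.22 0;0 0.10 0 1 0 -0.22 0;0 0.12 0 1 0 -0.22 0;0 0.12 0 1 0 -0.22 0;0 0.12 0 1 0 -0.22 0'; python3 - <<'E'
from h import *
delta([0.579,0.265,0.12],-0.25)
E
```

```text
clock: 2.05
position: [0.2342, 0.4562, 0.2055]
tool_rot: [-0.7, 0.098, -0.098, 0.7]
wrist_force: [-0.6, -0.1, 0.1]
width: 0.0858
clock: 2.85
position: [0.324, 0.4078, 0.2055]
tool_rot: [0.616, -0.348, 0.348, -0.616]
wrist_force: [-0.0, -1.1, -0.1]
width: 0.0856
t 2.85 pos [0.324  0.4078 0.2055] F [-0.  -1.1 -0.1] w 0.0856 q [0.77 0.04 0.09 1.62 0.   1.8 ]
ROW turn [ 0.     0.126 -0.   ] shift [2.539  0.8545 1.4481]
```

```bash
python3 -m inch '0 0 0 0.35 0.1 0.2 0;0 0 0 0.7 0.2 0.4 0;0 0 0 1 0.3 0.57 0;0 0 0 1 0.3 0.57 0;0 0 0 1 0.3 0.57 0;0 0 0 1 0.3 0.57 0;0 0 0 1 0.3 0.57 0;0 0 0 1 0.3 0.57 0'; python3 -m inch '0 0.02 0 0.35 0.1 0.2 0;0 0.04 0 0.7 0.2 0.4 0;0 0.06 0 1 0.3 0.57 0;0 0.08 0 1 0.3 0.57 0;0 0.10 0 1 0.3 0.57 0;0 0.126 0 1 0.3 0.57 0;0 0.126 0 1 0.3 0.57 0;0 0.126 0 1 0.3 0.57 0'; python3 - <<'E'
from h import *
delta([0.579,0.265,0.12],-0.25)
E
```

```text
clock: 3.65
position: [0.4238, 0.3524, 0.1762]
tool_rot: [-0.616, 0.347, -0.347, 0.616]
wrist_force: [0.2, 0.5, 0.2]
width: 0.0852
clock: 4.45
position: [0.5241, 0.2968, 0.1465]
tool_rot: [-0.435, 0.557, -0.557, 0.436]
wrist_force: [-0.1, -0.1, 0.0]
width: 0.0853
t 4.45 pos [0.5241 0.2968 0.1465] F [-0.1 -0.1  0. ] w 0.0853 q [0.4  0.24 0.2  1.53 0.   2.22]
ROW turn [-0.0001  0.0009 -0.0002] shift [0.1765 0.2654 0.6093]
```

Over the grip, then look with the wrist camera.

```bash
python3 -m inch '0 0.001 0 0.06 0.1 0.2 0;0 0.001 0 0.12 0.2 0.4 0;0 0.001 0 0.176 0.26 0.61 0;0 0.001 0 0.176 0.26 0.61 0;0 0.001 0 0.176 0.26 0.61 0;0 0.001 0 0.176 0.26 0.61 0;0 0.001 0 0.176 0.26 0.61 0;0 0.001 0 0.176 0.26 0.61 0'; python3 - <<'E'
from h import *
cv2.imwrite("pics/w1.png",ctrl.capture("wrist"));cv2.imwrite("pics/t1.png",ctrl.capture("top"))
for n in ["wrench_grip","nut_axis"]: print(n,[(r["point"],r["confidence"]) for r in ctrl.spot_point("wrist",n)])
delta([0.579,0.265,0.03],-0.25)
E
```

```text
clock: 5.25
position: [0.5789, 0.2656, 0.1212]
tool_rot: [0.433, -0.558, 0.558, -0.435]
wrist_force: [-0.7, -0.1, -0.8]
width: 0.0855
wrench_grip [([0.5787, 0.2647, 0.0497], 0.93)]
nut_axis [([0.5437, 0.1396, 0.0504], 0.66)]
t 5.45 pos [0.579  0.2653 0.1208] F [ 0.4 -0.4 -0.2] w 0.0854 q [0.32 0.34 0.26 1.49 0.   2.14]
ROW turn [-0.0002  0.     -0.0002] shift [0.0036 0.9079 0.    ]
```

View pics/w1.png

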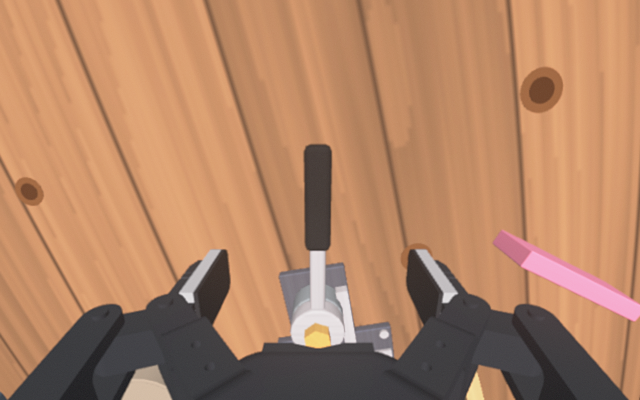

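The wrist view shows the black grip from (318,148) to (318,248), centred between the fingers and aligned with them. Descending and closing.

```bash
python3 -m inch '0 0 0 0 0.3 0 0;0 0 0 0 0.6 0 0;0 0 0 0 0.9 0 0;0 0 0 0 0.9 0 0.3;0 0 0 0 0.9 0 0.7;0 0 0 0 0.9 0 1;0 0 0 0 0.9 0 1;0 0 0 0 0.9 0 1' 30; python3 -m inch '0 0 0 0 0 0 1;0 0 0 0 0 0 1;0 0 0 0 0 0 1;0 0 0 0 0 0 1;0 0 0 0 0 0 1;0 0 0 0 0 0 1;0 0 0 0 0 0 1;0 0 0 0 0 0 1'; python3 - <<'E'
from h import *
delta([0.579,0.265,0.03],-0.25)
nut=np.array([.545,.138])
p=ctrl.get_obs()["position"][:2]-nut;print(np.hypot(*p),np.arctan2(-p[0],p[1])+.073)
r=1.3
for f in np.arange(1,9)*.1375: print(round(-f/2/np.pi,4),round(r*(1-np.cos(f)),3),round(-r*np.sin(f),3))
for f in np.arange(1,9)*.1375: print(round(f/2/np.pi,4),round(r*(1-np.cos(f)),3),round(r*np.sin(f),3))
E
```

```text
clock: 6.25
position: [0.5806, 0.2659, 0.033]
tool_rot: [0.432, -0.558, 0.559, -0.436]
wrist_force: [-0.5, -0.1, 0.9]
width: 0.0121
clock: 7.05
position: [0.5805, 0.2658, 0.0329]
tool_rot: [0.432, -0.558, 0.559, -0.436]
wrist_force: [0.2, 0.4, 0.2]
width: -0.0001
t 7.05 pos [0.5805 0.2658 0.0329] F [0.2 0.4 0.2] w -0.0001 q [0.32 0.36 0.12 1.32 0.   2.14]
ROW turn [-0.0006 -0.     -0.0005] shift [ 0.012   0.0292 -0.0125]
0.13268536930469935 -0.19781707498895096
-0.0219 0.012 -0.178
-0.0438 0.049 -0.353
-0.0657 0.109 -0.521
-0.0875 0.192 -0.679
-0.1094 0.295 -0.825
-0.1313 0.418 -0.955
-0.1532 0.557 -1.067
-0.1751 0.71 -1.159
0.0219 0.012 0.178
0.0438 0.049 0.353
0.0657 0.109 0.521
0.0875 0.192 0.679
0.1094 0.295 0.825
0.1313 0.418 0.955
0.1532 0.557 1.067
0.1751 0.71 1.159
```

```bash
python3 - <<'E'
from h import *
cv2.imwrite("pics/w2.png",ctrl.capture("wrist"));cv2.imwrite("pics/s2.png",ctrl.capture("scene"))
a=ctrl.capture("top");cv2.imwrite("pics/t2.png",cv2.resize(a[130:330,120:370],(750,600)))
E
```

```text
(no output)
```

View pics/w2.png

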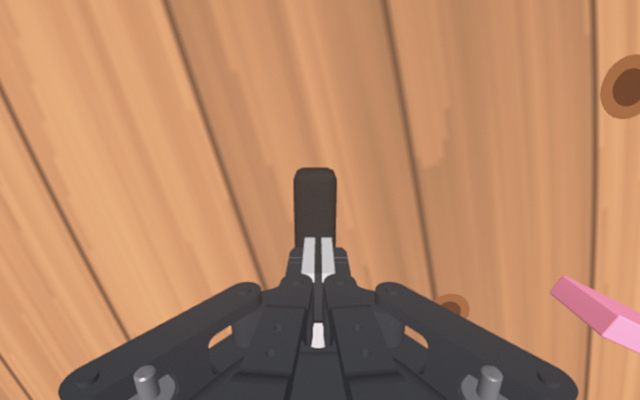

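View pics/s2.png

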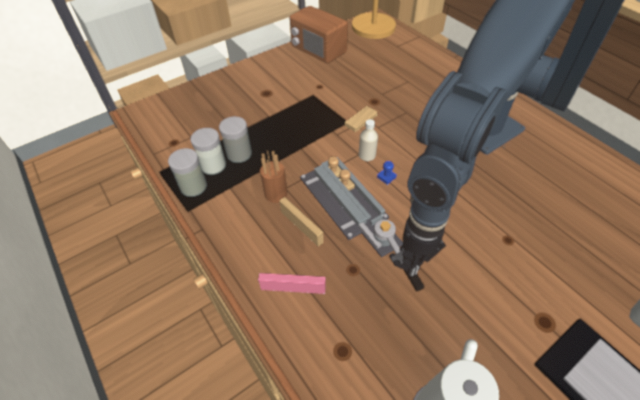

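View pics/t2.png

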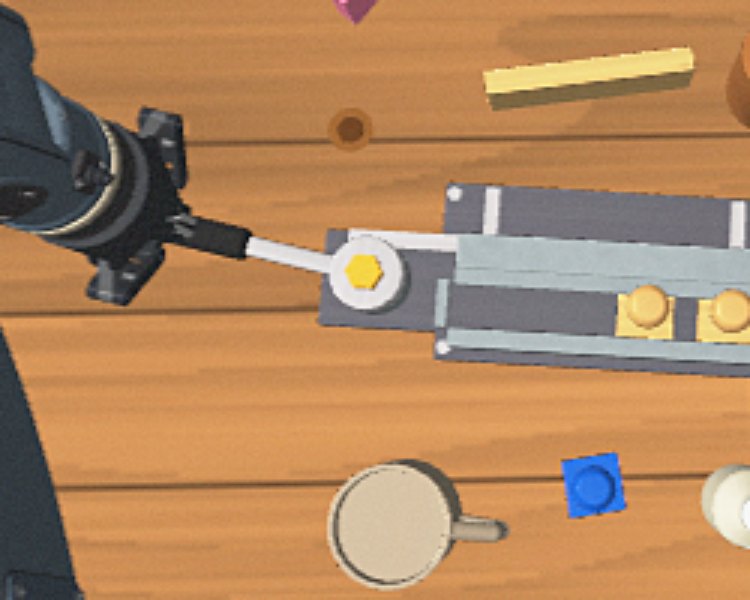

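```bash
python3 - <<'E'
from h import *
a=cv2.imread("pics/w2.png")[150:350,200:450];cv2.imwrite("pics/w2z.png",cv2.resize(a,(750,600),interpolation=cv2.INTER_CUBIC))
o=ctrl.get_obs()
print(o["position"],"tcp px",proj("wrist",o["position"],o),"pinch px",proj("wrist",o["position"]+[0,0,.019],o))
nut=np.array([.545,.138]);th=-0.258
h=np.array([-np.sin(th),np.cos(th)]);n=np.array([h[1],-h[0]])
for r in (.085,.175):
  for s in (-.011,.011):
    for z in (.058,): print(r,s,z,proj("wrist",np.append(nut+h*r+n*s,z),o))
E
```

```text
[0.5805483  0.26587215 0.03300695] tcp px [316.0502263  233.66527571] pinch px [316.00035475 247.99361583]
0.085 -0.011 0.058 [293.10405335 328.21294002]
0.085 0.011 0.058 [331.66707599 328.38988263]
0.175 -0.011 0.058 [290.04903966 173.70334533]
0.175 0.011 0.058 [335.7800835  174.02503854]
```

View pics/w2z.png

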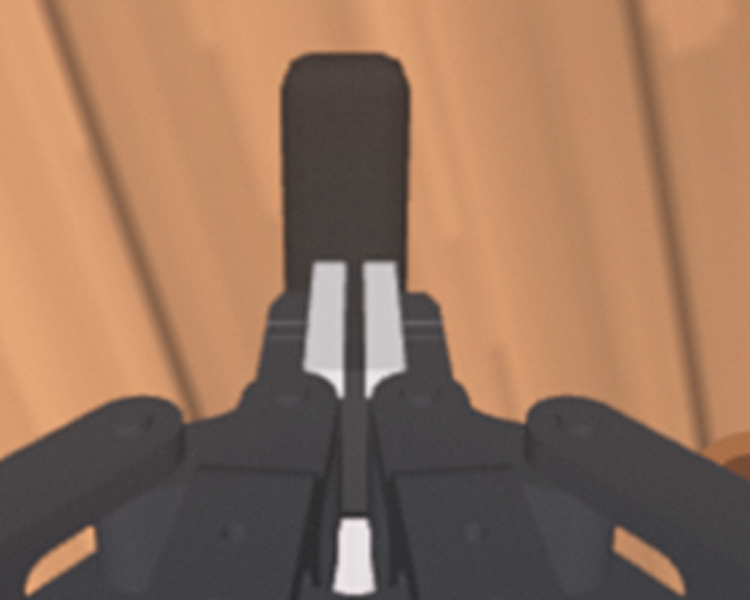

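```bash
python3 - <<'E'
from h import *
def tri(a,b):
    L=[]
    for c,(u,v) in (("top",a),("scene",b)):
        P=ray(c,u,v,0);Q=ray(c,u,v,.1);L.append((P,(Q-P)/np.linalg.norm(Q-P)))
    A=sum(np.eye(3)-np.outer(d,d) for p,d in L);bb=sum((np.eye(3)-np.outer(d,d))@p for p,d in L)
    x=np.linalg.solve(A,bb);print(x.round(4),[round(np.linalg.norm((np.eye(3)-np.outer(d,d))@(x-p)),4) for p,d in L])
ctrl.capture("top");ctrl.capture("scene")
for n in("wrench_grip","nut_axis"):
  m={}
  for c in("top","scene"):
    r=ctrl.cut_out(c,n)
    if r: ys,xs=np.nonzero(r[0]["pixels"]);print(n,c,xs.mean(),ys.mean(),xs.min(),xs.max(),ys.min(),ys.max(),r[0]["confidence"])
    print([(x["point"],x["confidence"]) for x in ctrl.spot_point(c,n)])
a=cv2.imread("pics/scene0.png")[180:300,320:470];cv2.imwrite("pics/sz.png",cv2.resize(a,(750,600),interpolation=cv2.INTER_CUBIC))
a=cv2.imread("pics/s2.png")[180:300,320:470];cv2.imwrite("pics/s2z.png",cv2.resize(a,(750,600),interpolation=cv2.INTER_CUBIC))
tri((150+274/3,130+272/3),(385,227))
E
```

```text
wrench_grip top 222.93532934131736 216.73413173652693 181 255 203 234 0.63
[([0.5834, 0.2662, 0.0493], 0.86)]
wrench_grip scene 397.10266159695817 251.77566539923956 374 424 220 291 0.94
[([0.5793, 0.267, 0.0525], 0.75), ([0.3852, -0.1189, 0.0023], 0.67)]
nut_axis top 302.4518452982811 221.62613751263902 180 381 191 255 0.92
[([0.5417, 0.1376, 0.0491], 0.84)]
nut_axis scene 355.1548325813346 211.74946568511044 301 423 162 290 0.95
[([0.5449, 0.1356, 0.0491], 0.89), ([0.5772, 0.269, 0.0504], 0.64), ([0.3836, -0.1175, 0.0006], 0.48)]
[0.5458 0.1375 0.0558] [np.float64(0.0005), np.float64(0.0005)]
```

View pics/sz.png

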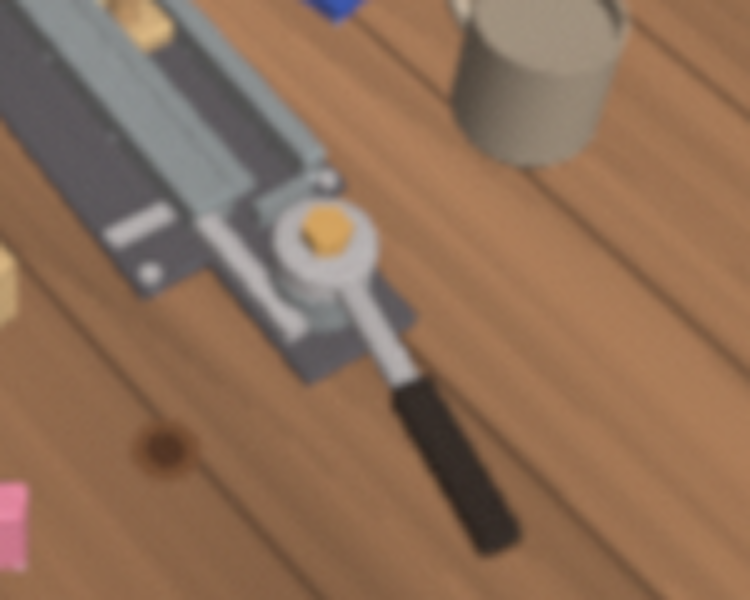

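View pics/s2z.png

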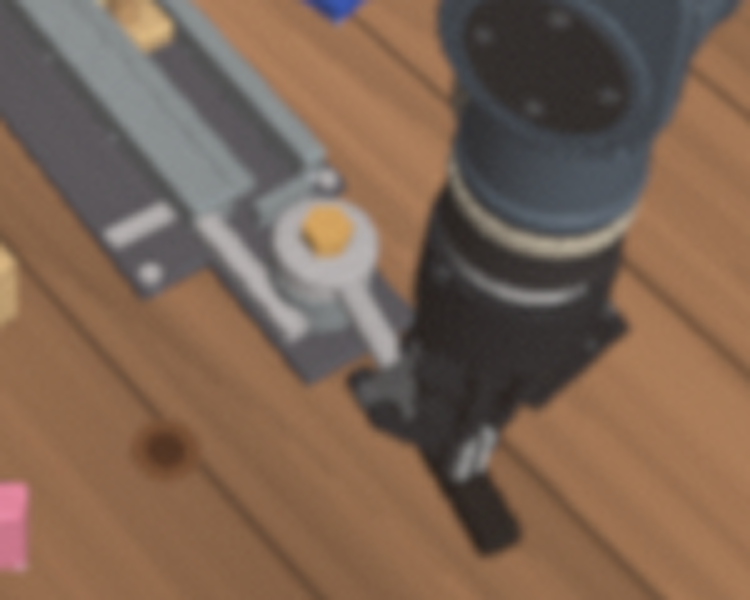

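```bash
python3 - <<'E'
from h import *
for z in (.033,.045,.058,.07): print(z,(proj("scene",[.5805,.2658,z])-[320,180])*5, proj("wrist",[.5805,.2658,z]))
E
python3 -m inch '0 0 0 0 -0.1 0 1;0 0 0 0 -0.2 0 0.7;0 0 0 0 -0.3 0 0.2;0 0 0 0 -0.3 0 0;0 0 0 0 -0.3 0 0;0 0 0 0 -0.3 0 0;0 0 0 0 -0.3 0 0;0 0 0 0 -0.3 0 0'
```

```text
0.033 [447.2540789  484.57841952] [315.98809679 233.75888168]
0.045 [451.16139861 471.85609152] [315.95348285 242.46463049]
0.058 [455.4807886  457.78563238] [315.9105405  253.30155208]
0.07 [459.5501208 444.5235683] [315.86473136 264.90721643]
clock: 8.5
position: [0.58, 0.2657, 0.0623]
tool_rot: [0.432, -0.558, 0.559, -0.435]
wrist_force: [0.6, -0.4, -0.5]
width: 0.0853
```

```bash
python3 - <<'E'
from h import *
q=np.array([0.432,-0.558,0.559,-0.436]);q/=np.linalg.norm(q)
o1=dict(position=np.array([.579,.2653,.1208]),tool_rot=np.array([.433,-.558,.558,-.435]));o2=dict(position=np.array([.5805,.2659,.033]),tool_rot=q)
for z in (.02,.03,.04,.05,.06): print(z,"outer end",ray("wrist",318,146,z,o1).round(4),ray("wrist",316,168.5,z,o2).round(4))
for z in (.02,.03,.04,.05,.06): print(z,"width",[np.linalg.norm(ray("wrist",305,175,z,o1)-ray("wrist",331,175,z,o1)).round(4),np.linalg.norm(ray("wrist",294.5,190,z,o2)-ray("wrist",336,190,z,o2)).round(4)])
o=ctrl.get_obs();cv2.imwrite("pics/w3.png",ctrl.capture("wrist"));print(o["position"],o["tool_rot"])
E
```

```text
0.02 outer end [0.5899 0.3026 0.02  ] [0.5897 0.3018 0.02  ]
0.03 outer end [0.5902 0.3039 0.03  ] [0.5902 0.3038 0.03  ]
0.04 outer end [0.5905 0.3052 0.04  ] [0.5907 0.3058 0.04  ]
0.05 outer end [0.5908 0.3065 0.05  ] [0.5912 0.3078 0.05  ]
0.06 outer end [0.5911 0.3079 0.06  ] [0.5918 0.3098 0.06  ]
0.02 width [np.float64(0.0235), np.float64(0.0256)]
0.03 width [np.float64(0.0226), np.float64(0.0242)]
0.04 width [np.float64(0.0217), np.float64(0.0228)]
0.05 width [np.float64(0.0209), np.float64(0.0214)]
0.06 width [np.float64(0.02), np.float64(0.02)]
[0.57996733 0.26566282 0.06233423] [ 0.43228921 -0.55815665  0.55872415 -0.43521779]
```

View pics/w3.png

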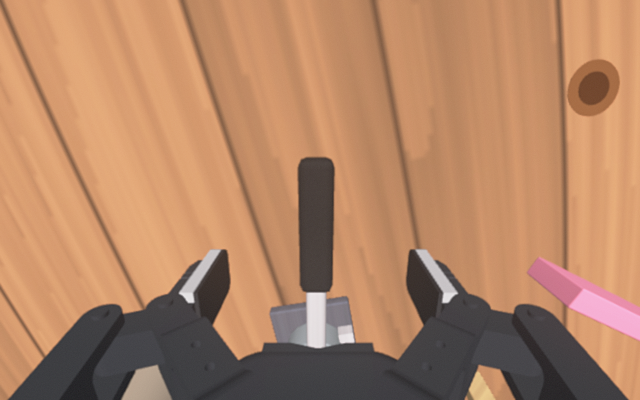

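```bash
python3 -m inch '0 0 0 0 0.15 0 0;0 0 0 0 0.3 0 0;0 0 0 0 0.45 0 0;0 0 0 0 0.48 0 0;0 0 0 0 0.48 0 0;0 0 0 0 0.48 0 0;0 0 0 0 0.48 0 0;0 0 0 0 0.48 0 0' 20; python3 - <<'E'
from h import *
o=ctrl.get_obs();cv2.imwrite("pics/w4.png",ctrl.capture("wrist"));print(o["position"],o["wrist_force"])
a=ctrl.capture("scene");cv2.imwrite("pics/s4.png",cv2.resize(a[180:300,320:470],(750,600)))
E
```

```text
clock: 9.35
position: [0.581, 0.266, 0.0155]
tool_rot: [0.432, -0.558, 0.559, -0.436]
wrist_force: [0.3, 0.5, -0.2]
width: 0.0851
[0.58100043 0.26602613 0.0154912 ] [ 0.33848587  0.54958744 -0.17585621]
```

View pics/w4.png

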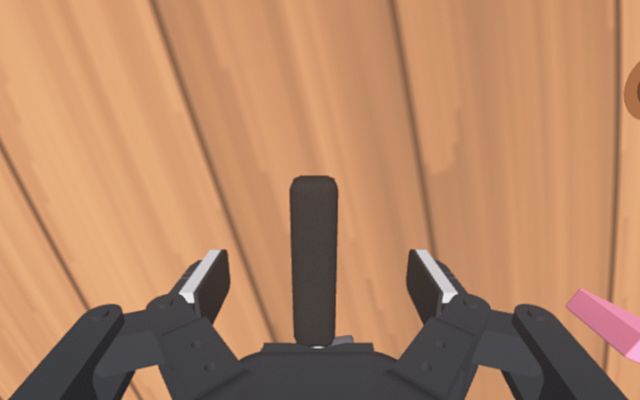

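View pics/s4.png

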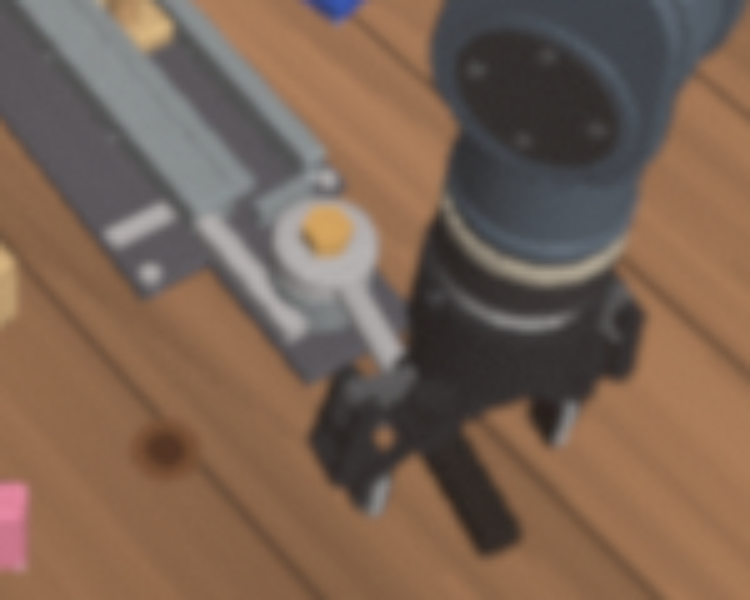

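```bash
python3 -m inch '0 0 0 0 0 0 0.3;0 0 0 0 0 0 0.5;0 0 0 0 0 0 0.6;0 0 0 0 0 0 0.7;0 0 0 0 0 0 0.8;0 0 0 0 0 0 0.9;0 0 0 0 0 0 1;0 0 0 0 0 0 1' 30; python3 - <<'E'
from h import *
o=ctrl.get_obs();cv2.imwrite("pics/w5.png",ctrl.capture("wrist"));print(o["position"],o["wrist_force"])
a=ctrl.capture("scene");cv2.imwrite("pics/s5.png",cv2.resize(a[180:300,320:470],(750,600)))
E
```

```text
clock: 10.25
position: [0.5803, 0.2661, 0.0153]
tool_rot: [0.432, -0.558, 0.559, -0.436]
wrist_force: [-2.8, 1.1, 2.6]
width: 0.0213
[0.58034166 0.26611181 0.01534845] [-2.79487121  1.08682532  2.58244654]
```

View pics/w5.png

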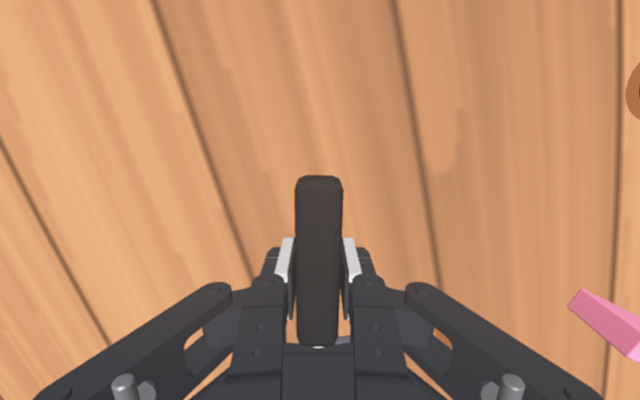

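```bash
python3 -m inch '0 0.011 0 0.003 0 0.09 1;0 0.022 0 0.012 0 0.178 1;0 0.033 0 0.028 0 0.268 1;0 0.044 0 0.049 0 0.353 1;0 0.0525 0 0.07 0 0.421 1;0 0.0525 0 0.07 0 0.421 1;0 0.0525 0 0.07 0 0.421 1;0 0.0525 0 0.07 0 0.421 1' 40; python3 - <<'E'
from h import *
o=ctrl.get_obs();print(o["position"],o["wrist_force"],o["joint_pos"].round(2))
a=ctrl.capture("top");cv2.imwrite("pics/t6.png",cv2.resize(a[130:330,120:370],(750,600)))
nut=np.array([.545,.138]);p=o["position"][:2]-nut;print(np.hypot(*p),np.arctan2(-p[0],p[1])+.073)
E
```

```text
clock: 11.15
position: [0.6194, 0.2485, 0.0154]
tool_rot: [0.335, -0.622, 0.622, -0.338]
wrist_force: [-0.8, -1.5, 2.1]
width: 0.0212
[0.61944275 0.24848132 0.01542933] [-0.81618184 -1.51717286  2.06389298] [0.28 0.45 0.2  1.31 0.   2.43]
0.13322103583901745 -0.5199275437469297
```

View pics/t6.png

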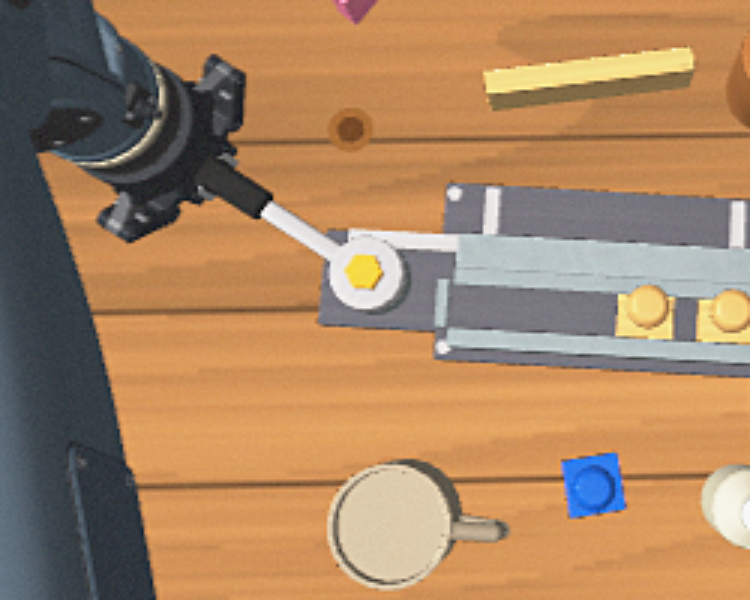

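```bash
cat > st.py <<'E'
from h import *
o=ctrl.get_obs();nut=np.array([.545,.138]);p=o["position"][:2]-nut
M=R.from_quat(o["tool_rot"]).as_matrix();z=M[:,2];y=np.arctan2(z[1],z[0])
y=(y+np.pi/2)%np.pi-np.pi/2
print("t",round(o["clock"],2),"z",round(o["position"][2],4),"r",np.hypot(*p).round(4),"ang",(np.arctan2(-p[0],p[1])+.073).round(3),"yaw",round(y+.073,3),"tilt",M[2].round(3),"F",o["wrist_force"].round(1),"w",round(o["width"],4))
E
python3 -m inch '0 -0.0103 0 0.003 0 -0.086 1;0 -0.0207 0 0.011 0 -0.172 1;0 -0.031 0 0.025 0 -0.258 1;0 -0.0414 0 0.045 0 -0.342 1;0 -0.0517 0 0.07 0 -0.425 1;0 -0.0621 0 0.1 0 -0.506 1;0 -0.0724 0 0.135 0 -0.585 1;0 -0.0828 0 0.176 0 -0.661 1'; python3 st.py;python3 -m inch '0 -0.0103 0 0.003 0 -0.086 1;0 -0.0207 0 0.011 0 -0.172 1;0 -0.031 0 0.025 0 -0.258 1;0 -0.0414 0 0.045 0 -0.342 1;0 -0.0517 0 0.07 0 -0.425 1;0 -0.0621 0 0.1 0 -0.506 1;0 -0.0724 0 0.135 0 -0.585 1;0 -0.0828 0 0.176 0 -0.661 1'; python3 st.py
```

```text
clock: 12.0
position: [0.5552, 0.2703, 0.0154]
tool_rot: [0.483, -0.512, 0.515, -0.488]
wrist_force: [1.2, -0.7, 0.4]
width: 0.0207
t 12.0 z 0.0154 r 0.1326 ang -0.004 yaw 0.017 tilt [-0.002 -1.     0.007] F [ 1.2 -0.7  0.4] w 0.0207
clock: 12.8
position: [0.4883, 0.2572, 0.0154]
tool_rot: [-0.599, 0.369, -0.373, 0.605]
wrist_force: [1.0, 0.7, 2.3]
width: 0.0211
t 12.8 z 0.0154 r 0.1319 ang 0.517 yaw 0.54 tilt [ 0.001 -1.     0.01 ] F [1.  0.7 2.3] w 0.0211
```

```bash
python3 -m inch '0 0.0103 0 0.003 0 0.086 1;0 0.0207 0 0.011 0 0.172 1;0 0.031 0 0.025 0 0.258 1;0 0.0414 0 0.045 0 0.342 1;0 0.0517 0 0.07 0 0.425 1;0 0.0621 0 0.1 0 0.506 1;0 0.0724 0 0.135 0 0.585 1;0 0.0828 0 0.176 0 0.661 1'; python3 st.py;python3 -m inch '0 0.0103 0 0.003 0 0.086 1;0 0.0207 0 0.011 0 0.172 1;0 0.031 0 0.025 0 0.258 1;0 0.0414 0 0.045 0 0.342 1;0 0.0517 0 0.07 0 0.425 1;0 0.0621 0 0.1 0 0.506 1;0 0.0724 0 0.135 0 0.585 1;0 0.0828 0 0.176 0 0.661 1'; python3 st.py
python3 - <<'E'
from h import *
a=ctrl.capture("top");cv2.imwrite("pics/t7.png",cv2.resize(a[130:330,150:400],(750,600)))
E
```

```text
clock: 13.6
position: [0.5548, 0.2703, 0.0154]
tool_rot: [0.484, -0.512, 0.515, -0.488]
wrist_force: [-1.2, -3.2, 1.2]
width: 0.021
t 13.6 z 0.0154 r 0.1327 ang -0.001 yaw 0.018 tilt [-0.002 -1.     0.008] F [-1.2 -3.2  1.2] w 0.021
clock: 14.4
position: [0.6191, 0.2487, 0.0154]
tool_rot: [0.335, -0.621, 0.623, -0.339]
wrist_force: [-2.3, -2.1, 2.2]
width: 0.0207
t 14.4 z 0.0154 r 0.1332 ang -0.517 yaw -0.504 tilt [-0.003 -1.     0.005] F [-2.3 -2.1  2.2] w 0.0207
```

View pics/t7.png

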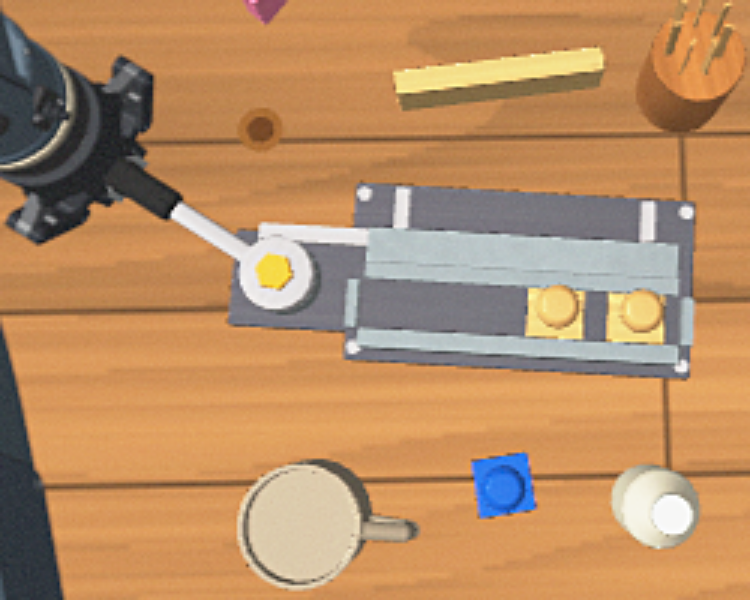

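```bash
python3 -m inch '0 -0.0103 0 0.003 0 -0.086 1;0 -0.0207 0 0.011 0 -0.172 1;0 -0.031 0 0.025 0 -0.258 1;0 -0.0414 0 0.045 0 -0.342 1;0 -0.0517 0 0.07 0 -0.425 1;0 -0.0621 0 0.1 0 -0.506 1;0 -0.0724 0 0.135 0 -0.585 1;0 -0.0828 0 0.176 0 -0.661 1'>/dev/null; python3 st.py;python3 -m inch '0 -0.0103 0 0.003 0 -0.086 1;0 -0.0207 0 0.011 0 -0.172 1;0 -0.031 0 0.025 0 -0.258 1;0 -0.0414 0 0.045 0 -0.342 1;0 -0.0517 0 0.07 0 -0.425 1;0 -0.0621 0 0.1 0 -0.506 1;0 -0.0724 0 0.135 0 -0.585 1;0 -0.0828 0 0.176 0 -0.661 1'>/dev/null; python3 st.py; python3 -m inch '0 0.0103 0 0.003 0 0.086 1;0 0.0207 0 0.011 0 0.172 1;0 0.031 0 0.025 0 0.258 1;0 0.0414 0 0.045 0 0.342 1;0 0.0517 0 0.07 0 0.425 1;0 0.0621 0 0.1 0 0.506 1;0 0.0724 0 0.135 0 0.585 1;0 0.0828 0 0.176 0 0.661 1'>/dev/null; python3 st.py;python3 -m inch '0 0.0103 0 0.003 0 0.086 1;0 0.0207 0 0.011 0 0.172 1;0 0.031 0 0.025 0 0.258 1;0 0.0414 0 0.045 0 0.342 1;0 0.0517 0 0.07 0 0.425 1;0 0.0621 0 0.1 0 0.506 1;0 0.0724 0 0.135 0 0.585 1;0 0.0828 0 0.176 0 0.661 1'>/dev/null; python3 st.py
```

```text
t 15.25 z 0.0154 r 0.1326 ang -0.007 yaw 0.016 tilt [-0.002 -1.     0.009] F [ 0.9 -0.5  1.2] w 0.0212
t 16.05 z 0.0154 r 0.132 ang 0.515 yaw 0.54 tilt [ 0.002 -1.     0.011] F [-0.2  0.8  2.9] w 0.0211
t 16.85 z 0.0154 r 0.1326 ang -0.0 yaw 0.019 tilt [-0.001 -1.     0.009] F [-1.4 -4.5  1.2] w 0.0209
t 17.65 z 0.0154 r 0.1332 ang -0.514 yaw -0.502 tilt [-0.003 -1.     0.006] F [-2.9 -2.9  1.5] w 0.021
```

Stable. Two more cycles.

```bash
python3 -m inch '0 -0.0103 0 0.003 0 -0.086 1;0 -0.0207 0 0.011 0 -0.172 1;0 -0.031 0 0.025 0 -0.258 1;0 -0.0414 0 0.045 0 -0.342 1;0 -0.0517 0 0.07 0 -0.425 1;0 -0.0621 0 0.1 0 -0.506 1;0 -0.0724 0 0.135 0 -0.585 1;0 -0.0828 0 0.176 0 -0.661 1'>/dev/null; python3 st.py;python3 -m inch '0 -0.0103 0 0.003 0 -0.086 1;0 -0.0207 0 0.011 0 -0.172 1;0 -0.031 0 0.025 0 -0.258 1;0 -0.0414 0 0.045 0 -0.342 1;0 -0.0517 0 0.07 0 -0.425 1;0 -0.0621 0 0.1 0 -0.506 1;0 -0.0724 0 0.135 0 -0.585 1;0 -0.0828 0 0.176 0 -0.661 1'>/dev/null; python3 st.py; python3 -m inch '0 0.0103 0 0.003 0 0.086 1;0 0.0207 0 0.011 0 0.172 1;0 0.031 0 0.025 0 0.258 1;0 0.0414 0 0.045 0 0.342 1;0 0.0517 0 0.07 0 0.425 1;0 0.0621 0 0.1 0 0.506 1;0 0.0724 0 0.135 0 0.585 1;0 0.0828 0 0.176 0 0.661 1'>/dev/null; python3 st.py;python3 -m inch '0 0.0103 0 0.003 0 0.086 1;0 0.0207 0 0.011 0 0.172 1;0 0.031 0 0.025 0 0.258 1;0 0.0414 0 0.045 0 0.342 1;0 0.0517 0 0.07 0 0.425 1;0 0.0621 0 0.1 0 0.506 1;0 0.0724 0 0.135 0 0.585 1;0 0.0828 0 0.176 0 0.661 1'>/dev/null; python3 st.py
python3 -m inch '0 -0.0103 0 0.003 0 -0.086 1;0 -0.0207 0 0.011 0 -0.172 1;0 -0.031 0 0.025 0 -0.258 1;0 -0.0414 0 0.045 0 -0.342 1;0 -0.0517 0 0.07 0 -0.425 1;0 -0.0621 0 0.1 0 -0.506 1;0 -0.0724 0 0.135 0 -0.585 1;0 -0.0828 0 0.176 0 -0.661 1'>/dev/null; python3 st.py;python3 -m inch '0 -0.0103 0 0.003 0 -0.086 1;0 -0.0207 0 0.011 0 -0.172 1;0 -0.031 0 0.025 0 -0.258 1;0 -0.0414 0 0.045 0 -0.342 1;0 -0.0517 0 0.07 0 -0.425 1;0 -0.0621 0 0.1 0 -0.506 1;0 -0.0724 0 0.135 0 -0.585 1;0 -0.0828 0 0.176 0 -0.661 1'>/dev/null; python3 st.py; python3 -m inch '0 0.0103 0 0.003 0 0.086 1;0 0.0207 0 0.011 0 0.172 1;0 0.031 0 0.025 0 0.258 1;0 0.0414 0 0.045 0 0.342 1;0 0.0517 0 0.07 0 0.425 1;0 0.0621 0 0.1 0 0.506 1;0 0.0724 0 0.135 0 0.585 1;0 0.0828 0 0.176 0 0.661 1'>/dev/null; python3 st.py;python3 -m inch '0 0.0103 0 0.003 0 0.086 1;0 0.0207 0 0.011 0 0.172 1;0 0.031 0 0.025 0 0.258 1;0 0.0414 0 0.045 0 0.342 1;0 0.0517 0 0.07 0 0.425 1;0 0.0621 0 0.1 0 0.506 1;0 0.0724 0 0.135 0 0.585 1;0 0.0828 0 0.176 0 0.661 1'>/dev/null; python3 st.py
python3 - <<'E'
from h import *
a=ctrl.capture("top");cv2.imwrite("pics/t8.png",cv2.resize(a[130:330,150:400],(750,600)))
E
```

```text
t 18.45 z 0.0154 r 0.1326 ang 0.002 yaw 0.022 tilt [-0.   -1.    0.01] F [ 1.9 -2.   2.3] w 0.0211
t 19.25 z 0.0154 r 0.1319 ang 0.522 yaw 0.546 tilt [ 0.004 -1.     0.011] F [ 0.2 -0.7  2.1] w 0.0211
t 20.05 z 0.0154 r 0.1326 ang 0.007 yaw 0.025 tilt [ 0.001 -1.     0.01 ] F [-1.  -3.6  0.8] w 0.021
t 20.85 z 0.0154 r 0.1331 ang -0.508 yaw -0.495 tilt [-0.003 -1.     0.008] F [-1.6 -1.4  1.3] w 0.0208
t 21.65 z 0.0154 r 0.1325 ang 0.008 yaw 0.028 tilt [ 0.001 -1.     0.011] F [ 2.  -1.5  1.7] w 0.0208
t 22.45 z 0.0154 r 0.1318 ang 0.528 yaw 0.552 tilt [ 0.006 -1.     0.011] F [-0.2  1.2  2.4] w 0.0211
t 23.25 z 0.0154 r 0.1325 ang 0.012 yaw 0.031 tilt [ 0.002 -1.     0.011] F [ 0.2 -3.8  0.7] w 0.0209
t 24.05 z 0.0154 r 0.1331 ang -0.502 yaw -0.489 tilt [-0.002 -1.     0.009] F [-1.4 -2.5  0.8] w 0.0208
```

View pics/t8.png

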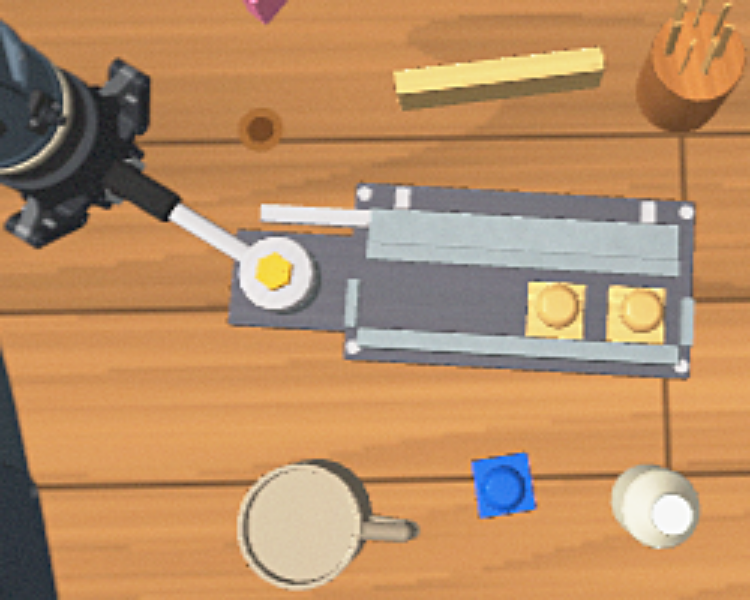

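```bash
python3 -m inch '0 -0.0103 0 0.003 0 -0.086 1;0 -0.0207 0 0.011 0 -0.172 1;0 -0.031 0 0.025 0 -0.258 1;0 -0.0414 0 0.045 0 -0.342 1;0 -0.0517 0 0.07 0 -0.425 1;0 -0.0621 0 0.1 0 -0.506 1;0 -0.0724 0 0.135 0 -0.585 1;0 -0.0828 0 0.176 0 -0.661 1'>/dev/null; python3 st.py;python3 -m inch '0 -0.0103 0 0.003 0 -0.086 1;0 -0.0207 0 0.011 0 -0.172 1;0 -0.031 0 0.025 0 -0.258 1;0 -0.0414 0 0.045 0 -0.342 1;0 -0.0517 0 0.07 0 -0.425 1;0 -0.0621 0 0.1 0 -0.506 1;0 -0.0724 0 0.135 0 -0.585 1;0 -0.08 0 0.165 0 -0.641 1'>/dev/null; python3 st.py; python3 -m inch '0 0.0103 0 0.003 0 0.086 1;0 0.0207 0 0.011 0 0.172 1;0 0.031 0 0.025 0 0.258 1;0 0.0414 0 0.045 0 0.342 1;0 0.0517 0 0.07 0 0.425 1;0 0.0621 0 0.1 0 0.506 1;0 0.0724 0 0.135 0 0.585 1;0 0.0828 0 0.176 0 0.661 1'>/dev/null; python3 st.py;python3 -m inch '0 0.0103 0 0.003 0 0.086 1;0 0.0207 0 0.011 0 0.172 1;0 0.031 0 0.025 0 0.258 1;0 0.0414 0 0.045 0 0.342 1;0 0.0517 0 0.07 0 0.425 1;0 0.0621 0 0.1 0 0.506 1;0 0.0724 0 0.135 0 0.585 1;0 0.0828 0 0.176 0 0.661 1'>/dev/null; python3 st.py
python3 -m inch '0 -0.0103 0 0.003 0 -0.086 1;0 -0.0207 0 0.011 0 -0.172 1;0 -0.031 0 0.025 0 -0.258 1;0 -0.0414 0 0.045 0 -0.342 1;0 -0.0517 0 0.07 0 -0.425 1;0 -0.0621 0 0.1 0 -0.506 1;0 -0.0724 0 0.135 0 -0.585 1;0 -0.0828 0 0.176 0 -0.661 1'>/dev/null; python3 st.py;python3 -m inch '0 -0.0103 0 0.003 0 -0.086 1;0 -0.0207 0 0.011 0 -0.172 1;0 -0.031 0 0.025 0 -0.258 1;0 -0.0414 0 0.045 0 -0.342 1;0 -0.0517 0 0.07 0 -0.425 1;0 -0.0621 0 0.1 0 -0.506 1;0 -0.0724 0 0.135 0 -0.585 1;0 -0.0828 0 0.176 0 -0.661 1'>/dev/null; python3 st.py; python3 -m inch '0 0.0103 0 0.003 0 0.086 1;0 0.0207 0 0.011 0 0.172 1;0 0.031 0 0.025 0 0.258 1;0 0.0414 0 0.045 0 0.342 1;0 0.0517 0 0.07 0 0.425 1;0 0.0621 0 0.1 0 0.506 1;0 0.0724 0 0.135 0 0.585 1;0 0.0828 0 0.176 0 0.661 1'>/dev/null; python3 st.py;python3 -m inch '0 0.0103 0 0.003 0 0.086 1;0 0.0207 0 0.011 0 0.172 1;0 0.031 0 0.025 0 0.258 1;0 0.0414 0 0.045 0 0.342 1;0 0.0517 0 0.07 0 0.425 1;0 0.0621 0 0.1 0 0.506 1;0 0.0724 0 0.135 0 0.585 1;0 0.0828 0 0.176 0 0.661 1'>/dev/null; python3 st.py
python3 - <<'E'
from h import *
a=ctrl.capture("top");cv2.imwrite("pics/t9.png",cv2.resize(a[130:330,150:400],(750,600)))
E
```

```text
t 24.9 z 0.0154 r 0.1325 ang 0.008 yaw 0.032 tilt [ 0.002 -1.     0.012] F [-0.  -1.1  2.5] w 0.0208
t 25.7 z 0.0154 r 0.1318 ang 0.514 yaw 0.538 tilt [ 0.007 -1.     0.012] F [-0.6  0.7  2.6] w 0.021
t 26.5 z 0.0154 r 0.1326 ang 0.0 yaw 0.018 tilt [ 0.002 -1.     0.012] F [-1.3 -3.4 -0.3] w 0.0209
t 27.3 z 0.0154 r 0.1332 ang -0.513 yaw -0.502 tilt [-0.002 -1.     0.01 ] F [-0.7 -1.8  0. ] w 0.0208
t 28.1 z 0.0154 r 0.1325 ang 0.003 yaw 0.023 tilt [ 0.003 -1.     0.013] F [ 1.2 -2.2  2.3] w 0.0206
t 28.9 z 0.0153 r 0.1318 ang 0.524 yaw 0.547 tilt [ 0.009 -1.     0.012] F [ 0.9 -0.7  2.4] w 0.0211
t 29.7 z 0.0154 r 0.1325 ang 0.01 yaw 0.027 tilt [ 0.004 -1.     0.013] F [-1.3 -4.  -0.4] w 0.021
t 30.5 z 0.0154 r 0.1332 ang -0.503 yaw -0.493 tilt [-0.002 -1.     0.011] F [-1.3 -2.8 -0.2] w 0.0212
```

View pics/t9.png

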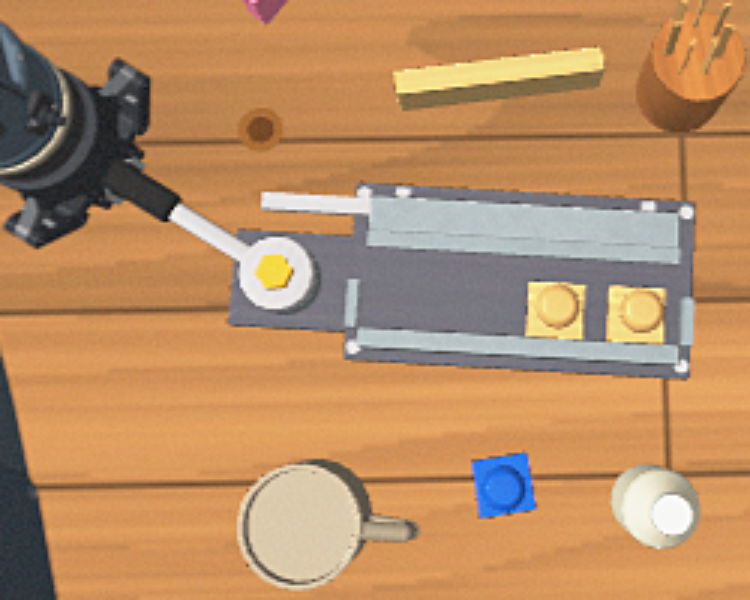

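```bash
python3 -m inch '0 -0.0103 0 0.003 0 -0.086 1;0 -0.0207 0 0.011 0 -0.172 1;0 -0.031 0 0.025 0 -0.258 1;0 -0.0414 0 0.045 0 -0.342 1;0 -0.0517 0 0.07 0 -0.425 1;0 -0.0621 0 0.1 0 -0.506 1;0 -0.0724 0 0.135 0 -0.585 1;0 -0.0828 0 0.176 0 -0.661 1'>/dev/null; python3 st.py
python3 -m inch '0 -0.0103 0 0.003 0 -0.086 1;0 -0.0207 0 0.011 0 -0.172 1;0 -0.0207 0 0.011 0 -0.172 1;0 -0.0207 0 0.011 0 -0.172 1;0 -0.0207 0 0.011 0 -0.172 1;0 -0.0207 0 0.011 0 -0.172 1;0 -0.0207 0 0.011 0 -0.172 1;0 -0.0207 0 0.011 0 -0.172 1'>/dev/null; python3 st.py
python3 - <<'E'
from h import *
a=ctrl.capture("top");cv2.imwrite("pics/t10.png",cv2.resize(a[130:330,150:400],(750,600)))
E
```

```text
t 31.35 z 0.0154 r 0.1325 ang 0.007 yaw 0.028 tilt [ 0.004 -1.     0.014] F [ 0.6 -1.6  2.8] w 0.0212
t 32.15 z 0.0153 r 0.1323 ang 0.138 yaw 0.158 tilt [ 0.005 -1.     0.013] F [-4.2 -2.3  4.6] w 0.0209
```

View pics/t10.png

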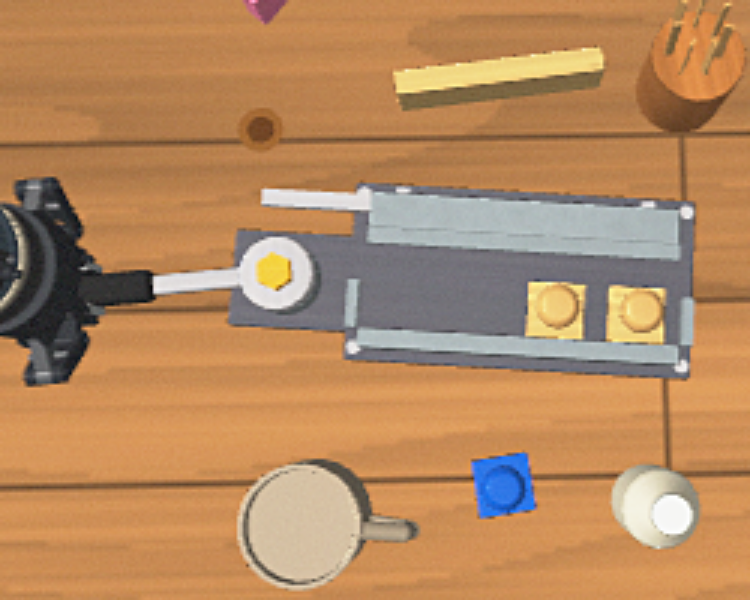

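```bash
python3 -m inch '0 -0.0103 0 0.003 0 -0.086 1;0 -0.0207 0 0.011 0 -0.172 1;0 -0.0207 0 0.011 0 -0.172 1;0 -0.0207 0 0.011 0 -0.172 1;0 -0.0207 0 0.011 0 -0.172 1;0 -0.0207 0 0.011 0 -0.172 1;0 -0.0207 0 0.011 0 -0.172 1;0 -0.0207 0 0.011 0 -0.172 1'>/dev/null; python3 st.py
python3 - <<'E'
from h import *
ctrl.capture("top");C=np.array([.521,-.031]);ex=np.array([.9973,-.0729])
for c in("top","scene"):
  if c=="scene":ctrl.capture(c)
  for n in("jaw_lip","row_mid","clamp"):
    for r in ctrl.spot_point(c,n): print(c,n,r["point"].round(4),((r["point"][:2]-C)@ex).round(4),r["confidence"])
E
```

```text
t 33.0 z 0.0153 r 0.1321 ang 0.265 yaw 0.288 tilt [ 0.006 -1.     0.013] F [-1.3 -0.1  4.6] w 0.0211Traceback (most recent call last):
  File "<stdin>", line 6, in <module>
AttributeError: 'list' object has no attribute 'round'. Did you mean: 'count'?
```

```bash
python3 -m inch '0 -0.0103 0 0.003 0 -0.086 1;0 -0.0207 0 0.011 0 -0.172 1;0 -0.031 0 0.025 0 -0.258 1;0 -0.036 0 0.034 0 -0.299 1;0 -0.036 0 0.034 0 -0.299 1;0 -0.036 0 0.034 0 -0.299 1;0 -0.036 0 0.034 0 -0.299 1;0 -0.036 0 0.034 0 -0.299 1'>/dev/null; python3 st.py
python3 - <<'E'
from h import *
C=np.array([.521,-.031]);ex=np.array([.9973,-.0729])
for c in("top","scene"):
  a=ctrl.capture(c)
  if c=="top":cv2.imwrite("pics/t11.png",cv2.resize(a[130:330,150:400],(750,600)))
  for n in("jaw_lip","row_mid"):
    for r in ctrl.spot_point(c,n): print(c,n,r["point"],((np.array(r["point"][:2])-C)@ex).round(4),r["confidence"])
E
```

```text
t 33.9 z 0.0154 r 0.1318 ang 0.466 yaw 0.511 tilt [ 0.008 -1.     0.018] F [ 3.7  4.3 -0.2] w 0.0211
top jaw_lip [0.5628, -0.0315, 0.0318] 0.0417 0.6
top row_mid [0.683, -0.1498, 0.0027] 0.1702 0.66
top row_mid [0.5212, -0.0323, 0.011] 0.0003 0.65
scene jaw_lip [0.5593, -0.0354, 0.0289] 0.0385 0.85
scene row_mid [0.5205, -0.027, 0.0106] -0.0008 0.87
```

View pics/t11.png

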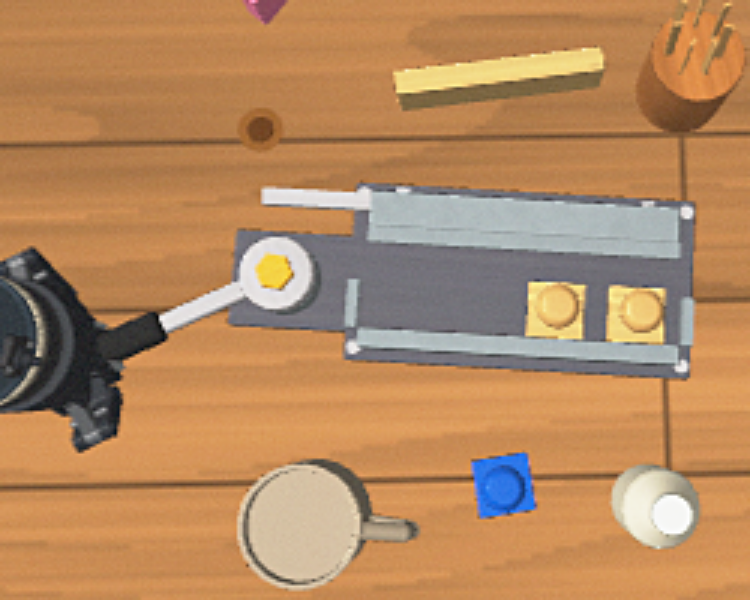

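The jaw lip now measures 39–42 mm, so the jaw is about 30 mm open and at its stop, with both knobs still in place. Releasing the wrench and going up.

```bash
python3 -m inch '0 0 0 0 0 0 0.6;0 0 0 0 0 0 0.3;0 0 0 0 0 0 0;0 0 0 0 0 0 0;0 0 0 0 0 0 0;0 0 0 0 -0.3 0 0;0 0 0 0 -0.6 0 0;0 0 0 0 -1 0 0'; python3 -m inch '0 0 0 0 -0.3 0 0;0 0 0 0 -0.6 0 0;0 0 0 0 -0.75 0 0;0 0 0 0 -0.75 0 0;0 0 0 0 -0.75 0 0;0 0 0 0 -0.75 0 0;0 0 0 0 -0.75 0 0;0 0 0 0 -0.75 0 0'; python3 - <<'E'
from h import *
delta([.50,-.03,.2],-.073)
delta([.50,-.03,.2],-.073+np.pi/2)
E
```

```text
clock: 35.0
position: [0.4903, 0.2592, 0.1142]
tool_rot: [-0.594, 0.374, -0.384, 0.599]
wrist_force: [0.3, -0.3, -0.5]
width: 0.0853
clock: 35.8
position: [0.4885, 0.259, 0.1877]
tool_rot: [-0.595, 0.375, -0.383, 0.599]
wrist_force: [-0.8, -0.0, 0.0]
width: 0.0854
t 35.8 pos [0.4885 0.259  0.1877] F [-0.8 -0.   0. ] w 0.0854 q [ 0.37  0.1   0.12  1.58 -0.01  1.5 ]
ROW turn [-0.0019  0.0815  0.0007] shift [ 2.6656 -0.1158 -1.1228]
t 35.8 pos [0.4885 0.259  0.1877] F [-0.8 -0.   0. ] w 0.0854 q [ 0.37  0.1   0.12  1.58 -0.01  1.5 ]
ROW turn [-0.0009 -0.1685  0.0019] shift [ 2.6656 -0.1158 -1.1228]
```

```bash
python3 -m inch '0 0.0 0 0.35 0 -0.14 0;0 0.0 0 0.7 0 -0.28 0;0 0.0 0 1 0 -0.42 0;0 0.0 0 1 0 -0.42 0;0 0 0 1 0 -0.42 0;0 0 0 1 0 -0.42 0;0 0 0 1 0 -0.42 0;0 0 0 1 0 -0.42 0'; python3 -m inch '0 0.02 0 0.35 0 -0.14 0;0 0.04 0 0.7 0 -0.28 0;0 0.06 0 1 -0.1 -0.42 0;0 0.0815 0 1 -0.1 -0.42 0;0 0.0815 0 1 -0.1 -0.42 0;0 0.0815 0 1 -0.1 -0.42 0;0 0.0815 0 1 -0.1 -0.42 0;0 0.0815 0 1 -0.1 -0.42 0'; python3 - <<'E'
from h import *
delta([.515,-.08,.2],-.073)
E
```

```text
clock: 36.6
position: [0.4928, 0.1515, 0.1879]
tool_rot: [-0.595, 0.375, -0.383, 0.599]
wrist_force: [-0.4, -0.4, -0.7]
width: 0.0853
clock: 37.4
position: [0.4972, 0.0439, 0.1978]
tool_rot: [0.48, -0.514, 0.52, -0.485]
wrist_force: [-0.1, -0.2, -0.3]
width: 0.0853
t 37.4 pos [0.4972 0.0439 0.1978] F [-0.1 -0.2 -0.3] w 0.0853 q [-0.05 -0.03  0.    1.59 -0.    1.59]
ROW turn [-0.0019  0.0007  0.0001] shift [ 1.2242 -0.0176  0.2633]
```

```bash
python3 -m inch '-0.002 0 0 0.35 0 0.1 0;-0.002 0 0 0.7 0 0.2 0;-0.002 0 0 1 0 0.25 0;-0.002 0 0 1 0 0.25 0;-0.002 0 0 1 0 0.25 0;-0.002 0 0 1 0 0.25 0;-0.002 0 0 1 0 0.25 0;-0.002 0 0 1 0 0.25 0'; python3 - <<'E'
from h import *
o=ctrl.get_obs();a=ctrl.capture("wrist");cv2.imwrite("pics/w12.png",a)
for n in ["knob1","row_mid"]: print(n,[(r["point"],r["confidence"]) for r in ctrl.spot_point("wrist",n)])
b=ctrl.capture("top");cv2.imwrite("pics/t12.png",b)
print(o["position"],o["tool_rot"])
for P in [(.5187,-.0552,.068),(.5136,-.1122,.068)]: print(proj("wrist",np.array(P),o))
E
```

```text
clock: 38.2
position: [0.5152, -0.0565, 0.1984]
tool_rot: [0.483, -0.516, 0.517, -0.483]
wrist_force: [-1.0, 0.8, -0.5]
width: 0.0854
knob1 [([0.3955, -0.0128, -0.0031], 0.97), ([0.5116, -0.1139, 0.0124], 0.7), ([0.5196, -0.0544, 0.0059], 0.57)]
row_mid [([0.5214, -0.0302, 0.0096], 0.69)]
[ 0.51519694 -0.0565365   0.19835721] [ 0.48322002 -0.51644347  0.51656698 -0.48264181]
[320.10503005 178.69392115]
[318.78150357 231.13109649]
```

View pics/w12.png

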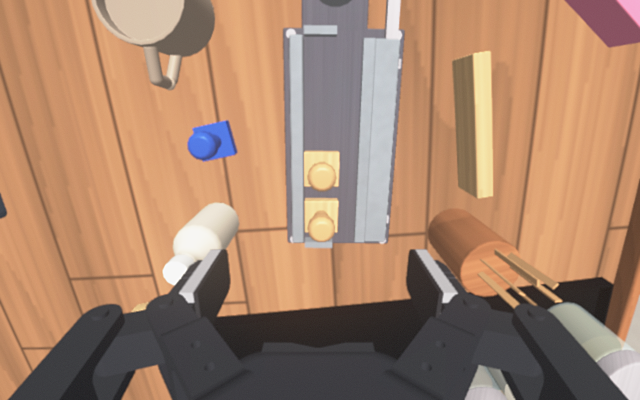

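View pics/t12.png

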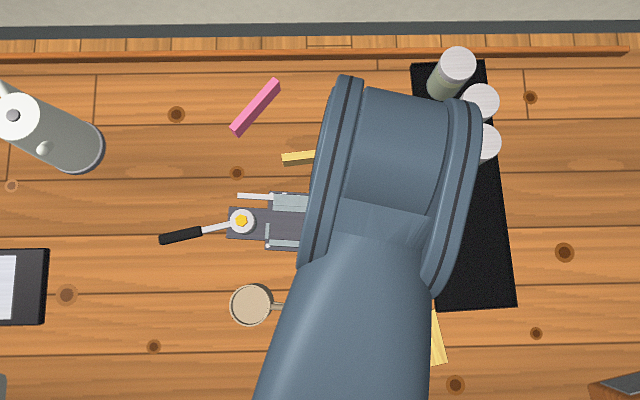

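```bash
python3 - <<'E'
from h import *
a=cv2.imread("pics/w12.png");cv2.imwrite("pics/w12z.png",cv2.resize(a[0:260,260:420],None,fx=3,fy=3,interpolation=cv2.INTER_CUBIC)[:780])
E
python3 - <<'E'
import cv2
a=cv2.imread("pics/w12.png")
cv2.imwrite("pics/wz.png",cv2.resize(a[130:260,270:420],(690,598),interpolation=cv2.INTER_CUBIC))
E
```

```text
(no output)
```

View pics/wz.png

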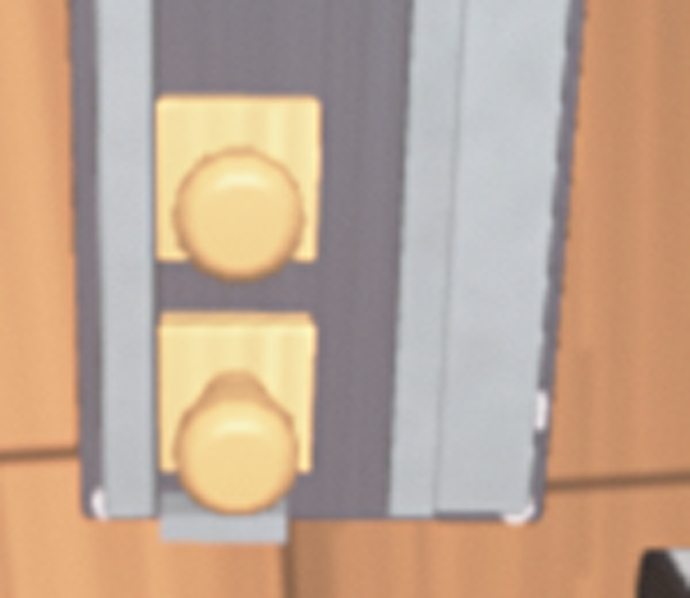

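```bash
python3 - <<'E'
from h import *
def tri(a,b):
    L=[]
    for c,(u,v) in (("top",a),("scene",b)):
        P=ray(c,u,v,0);Q=ray(c,u,v,.1);L.append((P,(Q-P)/np.linalg.norm(Q-P)))
    A=sum(np.eye(3)-np.outer(d,d) for p,d in L);bb=sum((np.eye(3)-np.outer(d,d))@p for p,d in L)
    x=np.linalg.solve(A,bb);print(x.round(4),[round(np.linalg.norm((np.eye(3)-np.outer(d,d))@(x-p)),4) for p,d in L])
tri((150+158/3,130+243/3),(320+412/5,180+380/5))
tri((150+32/3,130+218/3),(320+502/5,180+540/5))
# bed screw near wrench: top (352,348)/3 ; scene sz (327,180)/5
tri((150+352/3,130+348/3),(320+327/5,180+180/5))
tri((150+364/3,130+193/3),(320+150/5,180+273/5))
E
```

```text
[0.5667 0.2202 0.0512] [np.float64(0.0023), np.float64(0.0023)]
[0.5879 0.3061 0.0502] [np.float64(0.0008), np.float64(0.0008)]
[0.4953 0.0891 0.0075] [np.float64(0.0005), np.float64(0.0005)]
[0.6078 0.0804 0.0099] [np.float64(0.0009), np.float64(0.0009)]
```

```bash
python3 - <<'E'
from h import *
from scipy.optimize import least_squares
a=cv2.imread("pics/w12.png")
cv2.imwrite("pics/wz2.png",cv2.resize(a[0:110,270:420],(750,550),interpolation=cv2.INTER_CUBIC))
o=dict(position=np.array([ 0.51519694,-0.0565365,0.19835721]),tool_rot=np.array([ 0.48322002,-0.51644347,0.51656698,-0.48264181]))
pts=[((.4954,.0887,.011),(290,34)),((.4776,-.1483,.011),(291.3,239.3)),((.5902,-.1565,.011),(382.5,240.5)),((.5187,-.0552,.068),(322,177)),((.5136,-.1122,.068),(321,229))]
for P,u in pts: print(u,proj("wrist",np.array(P),o).round(1))
def f(d): 
    oo=dict(position=o["position"]+d[:3],tool_rot=(R.from_rotvec(d[3:])*R.from_quat(o["tool_rot"])).as_quat())
    return np.concatenate([proj("wrist",np.array(P),oo)-u for P,u in pts])
s=least_squares(f,np.zeros(6));print(s.x.round(4),s.cost)
s=least_squares(lambda d:f(np.append(d,[0,0,0])),np.zeros(3));print(s.x.round(4),s.cost)
E
```

```text
(290, 34) [289.   35.7]
(291.3, 239.3) [292.4 240.8]
(382.5, 240.5) [380.7 241.2]
(322, 177) [320.1 178.7]
(321, 229) [318.8 231.1]
[-0.0041 -0.0035 -0.0009  0.009  -0.016   0.0024] 2.6515190203697983
[-0.0015 -0.0018 -0.0005] 3.4166672733919565
```

View pics/wz2.png

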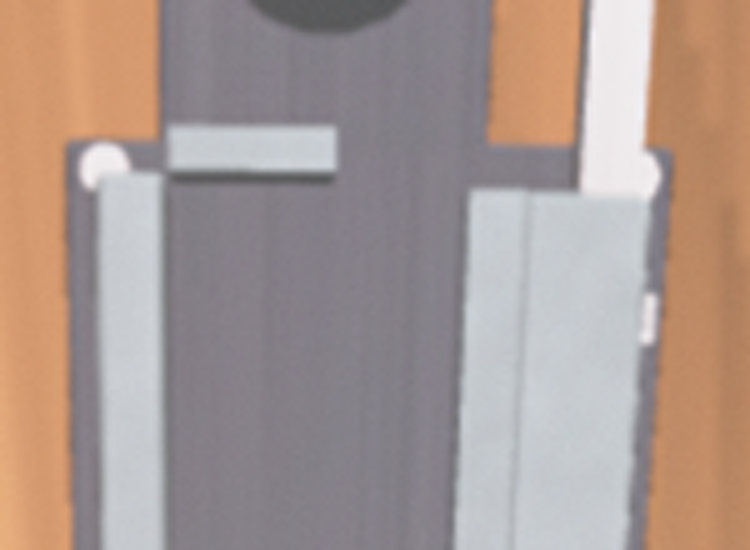

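```bash
python3 - <<'E'
from h import *
delta([.516,-.112,.10],-.073)
E
```

```text
t 38.4 pos [ 0.5152 -0.0571  0.1983] F [-0.5 -0.4  0.1] w 0.0855 q [-0.24  0.03  0.07  1.61 -0.    1.4 ]
ROW turn [0.0001 0.0008 0.0001] shift [0.546  0.9832 0.0454]
```

```bash
python3 -m inch '0 0.001 0 0.3 0 0.045 0;0 0.001 0 0.546 0.2 0.045 0;0 0.001 0 0.546 0.5 0.045 0;0 0.001 0 0.546 0.8 0.045 0;0 0.001 0 0.546 0.98 0.045 0;0 0.001 0 0.546 0.98 0.045 0;0 0.001 0 0.546 0.98 0.045 0;0 0.001 0 0.546 0.98 0.045 0' 30; python3 - <<'E'
from h import *
o=ctrl.get_obs();cv2.imwrite("pics/w13.png",ctrl.capture("wrist"))
print(proj("wrist",np.array([.5145,-.1135,.068]),o))
delta([.516,-.112,.042],-.073)
E
```

```text
clock: 39.2
position: [0.5171, -0.1123, 0.1022]
tool_rot: [0.481, -0.517, 0.519, -0.481]
wrist_force: [0.4, -0.1, 0.5]
width: 0.0856
[312.49665454 215.33314478]
t 39.25 pos [ 0.5173 -0.1124  0.1024] F [ 0.1  0.6 -0.1] w 0.0854 q [-0.34  0.06 -0.1   1.41 -0.    1.31]
ROW turn [-0.0005 -0.0002  0.0003] shift [-0.0039  0.6035 -0.0149]
```

View pics/w13.png

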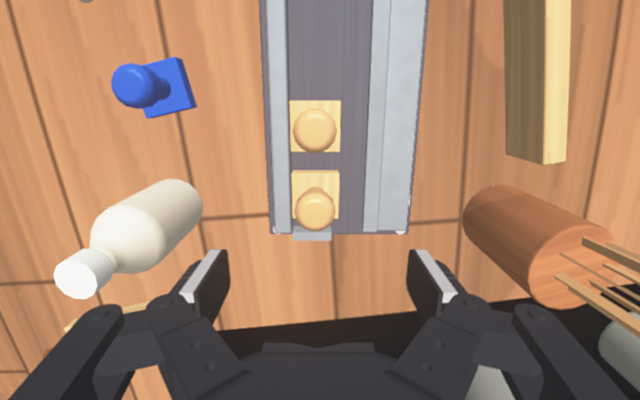

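```bash
python3 - <<'E'
from h import *
o=ctrl.get_obs()
for u in [(316,210),(315,131)]:
  for z in(.057,.068):print(u,z,ray("wrist",*u,z,o).round(4))
E
```

```text
(316, 210) 0.057 [ 0.5171 -0.1138  0.057 ]
(316, 210) 0.068 [ 0.5174 -0.1098  0.068 ]
(315, 131) 0.057 [ 0.5208 -0.0562  0.057 ]
(315, 131) 0.068 [ 0.5209 -0.0552  0.068 ]
```

```bash
python3 -m inch '0 0 0 0 0.2 0 0;0 0 0 0 0.4 0 0;0 0 0 0 0.59 0 0;0 0 0 0 0.59 0 0;0 0 0 0 0.59 0 0;0 0 0 0 0.59 0 0.3;0 0 0 0 0.59 0 0.5;0 0 0 0 0.59 0 0.6' 30; python3 -m inch '0 0 0 0 0 0 0.8;0 0 0 0 0 0 1;0 0 0 0 0 0 1;0 0 0 0 0 0 1;0 0 0 0 0 0 1;0 0 0 0 0 0 1;0 0 0 0 0 0 1;0 0 0 0 0 0 1'; python3 - <<'E'
from h import *
cv2.imwrite("pics/w14.png",ctrl.capture("wrist"))
delta([.516,-.112,.042],-.073)
E
```

```text
clock: 40.05
position: [0.5184, -0.1128, 0.0447]
tool_rot: [0.48, -0.516, 0.52, -0.482]
wrist_force: [1.1, 0.0, -0.0]
width: 0.0444
clock: 40.85
position: [0.5183, -0.1128, 0.0446]
tool_rot: [0.48, -0.516, 0.52, -0.482]
wrist_force: [0.7, -1.2, 0.9]
width: 0.0
t 40.9 pos [ 0.5183 -0.1128  0.0446] F [-0.  -0.1 -0.1] w -0.0 q [-0.34  0.08 -0.19  1.3  -0.    1.3 ]
ROW turn [-0.0008 -0.0002  0.0004] shift [-0.0061  0.0257 -0.0239]
```

View pics/w14.png

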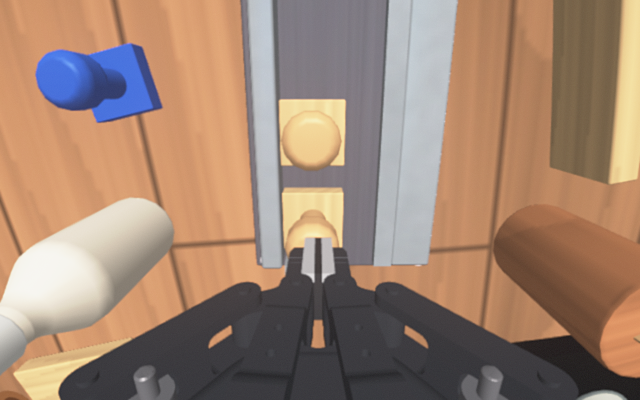

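```bash
python3 -m inch '0 0 0 0 -0.1 0 0.5;0 0 0 0 -0.1 0 0;0 0 0 0 -0.1 0 0;0 0 0 0 -0.1 0 0;0 0 0 0 -0.1 0 0;0 0 0 0 0.05 0.0 0;0 0 0 0 0.15 0 0;0 0 0 0 0.25 0 0' 30; python3 - <<'E'
from h import *
o=ctrl.get_obs();cv2.imwrite("pics/w15.png",ctrl.capture("wrist"))
for x in (0,-.011):
  for y in (0,-.01,-.02,-.03):
    M=R.from_quat(o["tool_rot"]).as_matrix();print(x,y,proj("wrist",o["position"]+M@[x,y,0],o).round(0))
delta([.517,-.112,.018],-.073)
E
```

```text
clock: 41.7
position: [0.5174, -0.1125, 0.0176]
tool_rot: [0.481, -0.517, 0.519, -0.481]
wrist_force: [-0.5, -0.6, -0.7]
width: 0.0852
0 0 [316. 233.]
0 -0.01 [316. 241.]
0 -0.02 [316. 249.]
0 -0.03 [316. 258.]
-0.011 0 [316. 216.]
-0.011 -0.01 [316. 223.]
-0.011 -0.02 [316. 230.]
-0.011 -0.03 [316. 238.]
t 41.75 pos [ 0.5161 -0.112   0.0157] F [-0.3  0.3 -1.2] w 0.0856 q [-0.34  0.1  -0.22  1.24 -0.    1.3 ]
ROW turn [ 0.     -0.0002  0.0001] shift [-0.001  -0.0229  0.0087]
```

View pics/w15.png

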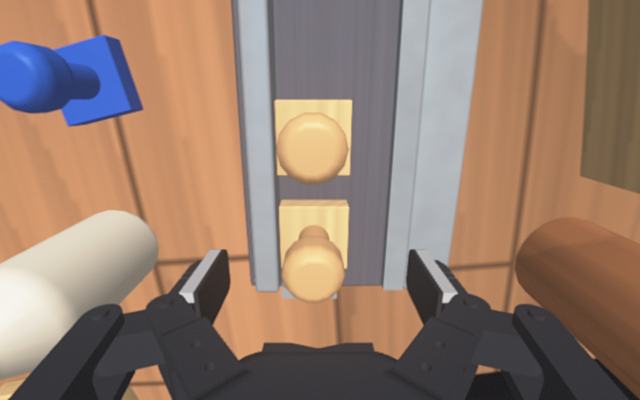

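```bash
python3 -m inch '0 0 0 0 0 -0.02 0;0 0 0 0 0 -0.02 0;0 0 0 0 0 -0.02 0.3;0 0 0 0 0 -0.02 0.5;0 0 0 0 0 -0.02 0.6;0 0 0 0 0 -0.02 0.7;0 0 0 0 0 -0.02 0.8;0 0 0 0 0 -0.02 1' 30; python3 - <<'E'
from h import *
o=ctrl.get_obs();cv2.imwrite("pics/w16.png",ctrl.capture("wrist"))
delta([.517,-.112,.016],-.073)
E
```

```text
clock: 42.55
position: [0.5147, -0.1121, 0.0163]
tool_rot: [0.481, -0.518, 0.519, -0.481]
wrist_force: [-0.1, -0.3, 2.3]
width: 0.029
t 42.6 pos [ 0.5147 -0.1121  0.0163] F [0.9 0.2 2.4] w 0.0289 q [-0.34  0.1  -0.23  1.24 -0.    1.3 ]
ROW turn [-0.0001 -0.0002  0.0002] shift [-0.0024  0.0026  0.0232]
```

View pics/w16.png

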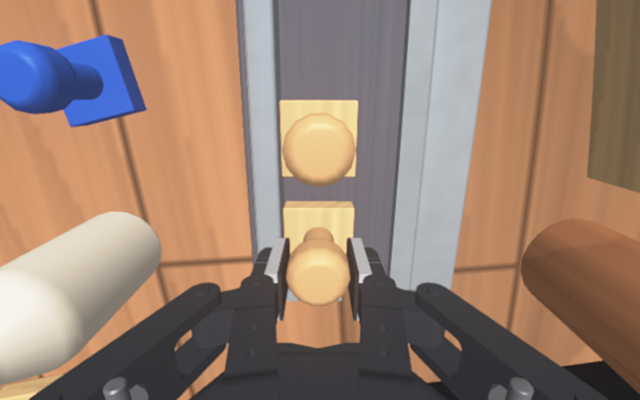

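```bash
python3 -m inch '0 0 0 0 -0.1 0 1;0 0 0 0 -0.3 0 1;0 0 0 0 -0.6 0 1;0 0 0 0 -0.9 0 1;0 0 0 0 -1 0 1;0 0 0 0 -1 0 1;0 0 0 0 -1 0 1;0 0 0 0 -1 0 1' 40; python3 - <<'E'
from h import *
delta([.464,-.347,.13],-.073)
E
```

```text
clock: 43.4
position: [0.5131, -0.1115, 0.114]
tool_rot: [-0.482, 0.519, -0.517, 0.48]
wrist_force: [-0.2, 0.0, -0.6]
width: 0.0289
t 43.4 pos [ 0.5131 -0.1115  0.114 ] F [-0.2  0.  -0.6] w 0.0289 q [-0.34  0.05 -0.08  1.44 -0.    1.3 ]
ROW turn [ 0.0005 -0.0002  0.    ] shift [ 2.3854 -0.1585 -0.3157]
```

```bash
python3 -m inch '0 0 0 0.3 -0.05 0 1;0 0 0 0.6 -0.1 0 1;0 0 0 0.9 -0.15 0 1;0 0 0 1 -0.15 0 1;0 0 0 1 -0.15 0 1;0 0 0 1 -0.15 0 1;0 0 0 1 -0.15 0 1;0 0 0 1 -0.15 0 1'; python3 -m inch '0 0 0 0.3 0 -0.05 1;0 0 0 0.6 0 -0.15 1;0 0 0 0.9 0 -0.25 1;0 0 0 1 0 -0.31 1;0 0 0 1 0 -0.31 1;0 0 0 1 0 -0.31 1;0 0 0 1 0 -0.31 1;0 0 0 1 0 -0.31 1';python3 - <<'E'
from h import *
o=ctrl.get_obs();cv2.imwrite("pics/w17.png",ctrl.capture("wrist"))
delta([.464,-.347,.0105],-.073)
E
```

```text
clock: 44.2
position: [0.5057, -0.2099, 0.1287]
tool_rot: [-0.482, 0.519, -0.517, 0.481]
wrist_force: [-0.1, 0.1, -0.9]
width: 0.0287
clock: 45.0
position: [0.4681, -0.3062, 0.1288]
tool_rot: [-0.483, 0.518, -0.516, 0.481]
wrist_force: [-0.5, -0.1, -1.3]
width: 0.0288
t 45.05 pos [ 0.4681 -0.3064  0.1288] F [ 0.4 -0.1  0.1] w 0.0292 q [-0.7   0.14  0.04  1.48 -0.    0.94]
ROW turn [ 0.0005  0.0003 -0.0001] shift [ 0.4083  1.183  -0.0077]
```

View pics/w17.png

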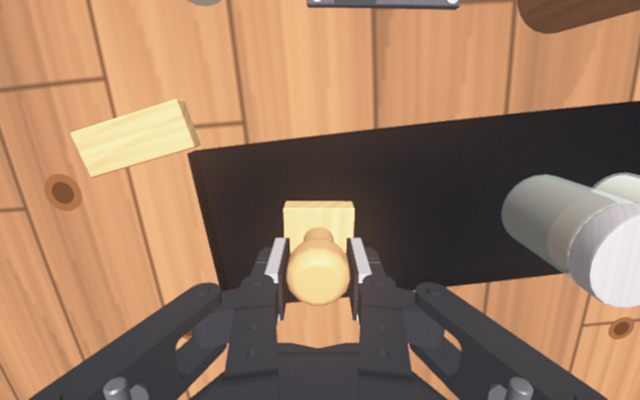

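```bash
python3 - <<'E'
from h import *
o=ctrl.get_obs()
for u in [(190,153),(222,290),(310,142),(450,287)]:print(u,ray("wrist",*u,.02,o).round(4))
T=lambda x,y:np.array([.634+x*np.cos(.045)-y*np.sin(.045),-.339+x*np.sin(.045)+y*np.cos(.045)])
print([proj("wrist",np.append(T(*p),.003),o).round(0) for p in[(-.17,0),(-.277,.082),(-.277,-.082)]])
E
python3 -m inch '0 0 0 0.2 0 0 1;0 0 0 0.408 0 0 1;0 0 0 0.408 0.3 0 1;0 0 0 0.408 0.6 0 1;0 0 0 0.408 0.85 0 1;0 0 0 0.408 0.85 0 1;0 0 0 0.408 0.85 0 1;0 0 0 0.408 0.85 0 1'; python3 - <<'E'
from h import *
o=ctrl.get_obs();cv2.imwrite("pics/w18.png",ctrl.capture("wrist"))
delta([.464,-.347,.0105],-.073)
E
```

```text
(190, 153) [ 0.354  -0.2669  0.02  ]
(222, 290) [ 0.3596 -0.413   0.02  ]
(310, 142) [ 0.4647 -0.265   0.02  ]
(450, 287) [ 0.6002 -0.4263  0.02  ]
[array([316., 219.]), array([197., 153.]), array([231., 297.])]
clock: 45.85
position: [0.466, -0.3484, 0.0459]
tool_rot: [0.482, -0.517, 0.518, -0.481]
wrist_force: [-0.3, 0.2, -0.2]
width: 0.029
t 45.9 pos [ 0.4662 -0.3485  0.0462] F [0.2 0.1 0.1] w 0.0291 q [-0.76  0.22 -0.03  1.32 -0.    0.89]
ROW turn [0.     0.0003 0.0003] shift [-0.0137  0.3571 -0.0229]
```

View pics/w18.png

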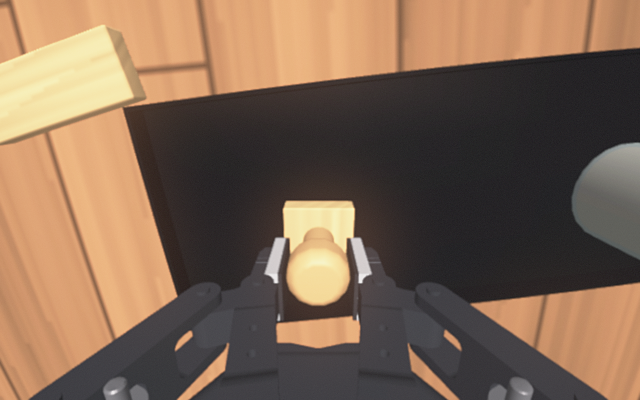

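```bash
python3 -m inch '0 0 0 0 0.1 0 1;0 0 0 0 0.2 0 1;0 0 0 0 0.28 0 1;0 0 0 0 0.32 0 1;0 0 0 0 0.34 0 1;0 0 0 0 0.355 0 1;0 0 0 0 0.355 0 1;0 0 0 0 0.355 0 1'; python3 st.py
```

```text
clock: 46.7
position: [0.4664, -0.3487, 0.011]
tool_rot: [0.482, -0.517, 0.518, -0.481]
wrist_force: [-0.3, 0.0, -0.3]
width: 0.0285
t 46.7 z 0.011 r 0.493 ang 3.055 yaw 0.002 tilt [ 0.002 -1.     0.   ] F [-0.3  0.  -0.3] w 0.0285
```

```bash
python3 -m inch '0 0 0 0 0.01 0 1;0 0 0 0 0.02 0 1;0 0 0 0 0.02 0 1;0 0 0 0 0.02 0 1;0 0 0 0 0.02 0 1;0 0 0 0 0.02 0 1;0 0 0 0 0.02 0 1;0 0 0 0 0.02 0 1'; python3 st.py; python3 -m inch '0 0 0 0 0 0 0.7;0 0 0 0 0 0 0.5;0 0 0 0 0 0 0.3;0 0 0 0 0 0 0;0 0 0 0 0 0 0;0 0 0 0 -0.2 0 0;0 0 0 0 -0.5 0 0;0 0 0 0 -1 0 0'; python3 - <<'E'
from h import *
o=ctrl.get_obs();cv2.imwrite("pics/w19.png",ctrl.capture("wrist"))
E
```

```text
clock: 47.5
position: [0.4667, -0.349, 0.0094]
tool_rot: [0.482, -0.517, 0.518, -0.481]
wrist_force: [0.6, -0.6, 0.6]
width: 0.0286
t 47.5 z 0.0094 r 0.4933 ang 3.055 yaw 0.002 tilt [ 0.003 -1.     0.001] F [ 0.6 -0.6  0.6] w 0.0286
clock: 48.3
position: [0.4642, -0.3464, 0.106]
tool_rot: [-0.483, 0.52, -0.515, 0.481]
wrist_force: [0.2, -0.5, -0.1]
width: 0.0856
```

View pics/w19.png

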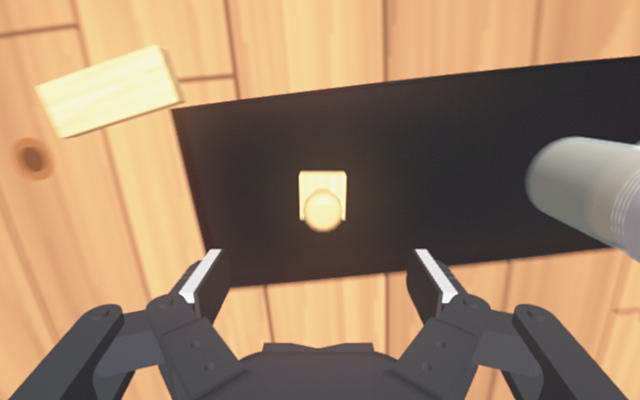

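Knob standing upright in the tray at (322,200). Back to the second one.

```bash
python3 -m inch '0 0 0 -0.3 -0.2 0 0;0 0 0 -0.6 -0.4 0.1 0;0 0 0 -0.9 -0.4 0.2 0;0 0 0 -1 -0.4 0.25 0;0 0 0 -1 -0.4 0.25 0;0 0 0 -1 -0.4 0.25 0;0 0 0 -1 -0.4 0.25 0;0 0 0 -1 -0.4 0.25 0'>/dev/null; python3 -m inch '0 0 0 -0.4 0 0.1 0;0 0 0 -0.8 0 0.2 0;0 0 0 -1 0 0.2 0;0 0 0 -1 0 0.2 0;0 0 0 -1 0 0.2 0;0 0 0 -1 0 0.2 0;0 0 0 -1 0 0.2 0;0 0 0 -1 0 0.2 0'; python3 - <<'E'
from h import *
o=ctrl.get_obs();cv2.imwrite("pics/w20.png",ctrl.capture("wrist"))
print([(r["point"],r["confidence"]) for r in ctrl.spot_point("wrist","knob1")])
delta([.517,-.056,.10],-.073)
E
```

```text
clock: 49.95
position: [0.5273, -0.1563, 0.1568]
tool_rot: [0.482, -0.514, 0.523, -0.481]
wrist_force: [-0.4, -0.1, -0.2]
width: 0.0857
[([0.4602, -0.351, 0.0038], 0.98), ([0.5207, -0.0555, 0.005], 0.64)]
t 50.05 pos [ 0.5273 -0.156   0.1568] F [ 0.5 -0.1  0.5] w 0.0855 q [-0.41  0.09  0.05  1.52 -0.01  1.24]
ROW turn [-0.0013 -0.0001  0.0015] shift [-0.9952  0.5573 -0.1811]
```

View pics/w20.png

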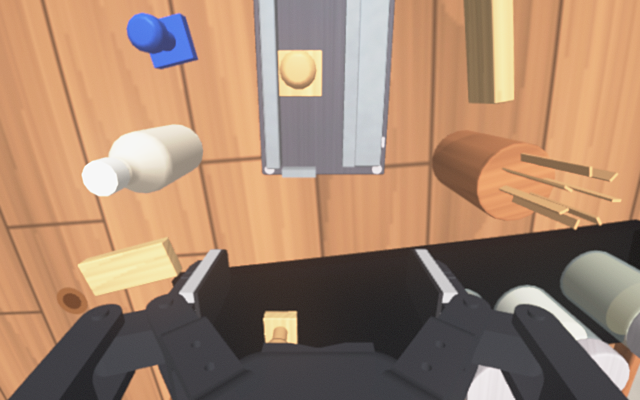

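```bash
python3 -m inch '-0.001 0 0.001 -0.3 0 -0.06 0;-0.001 0 0.001 -0.6 0 -0.12 0;-0.001 0 0.001 -0.99 0.2 -0.17 0;-0.001 0 0.001 -0.99 0.4 -0.17 0;-0.001 0 0.001 -0.99 0.55 -0.17 0;-0.001 0 0.001 -0.99 0.55 -0.17 0;-0.001 0 0.001 -0.99 0.55 -0.17 0;-0.001 0 0.001 -0.99 0.55 -0.17 0'; python3 - <<'E'
from h import *
o=ctrl.get_obs();cv2.imwrite("pics/w21.png",ctrl.capture("wrist"))
print([(r["point"],r["confidence"]) for r in ctrl.spot_point("wrist","knob1")])
print(o["position"]);delta([.518,-.056,.0163],-.073)
E
```

```text
clock: 50.85
position: [0.5189, -0.0575, 0.1019]
tool_rot: [0.481, -0.517, 0.52, -0.481]
wrist_force: [-0.5, -0.5, -0.1]
width: 0.0853
[([0.3955, -0.0159, 0.0011], 0.77), ([0.5172, -0.0571, 0.0052], 0.66)]
[ 0.51888468 -0.05751947  0.10186658]
t 50.95 pos [ 0.519  -0.0574  0.1021] F [ 0.5  0.7 -0.4] w 0.0852 q [-0.24  0.04 -0.12  1.41 -0.    1.41]
ROW turn [-0.0007 -0.0003  0.0006] shift [-0.0168  0.8574 -0.0146]
```

View pics/w21.png

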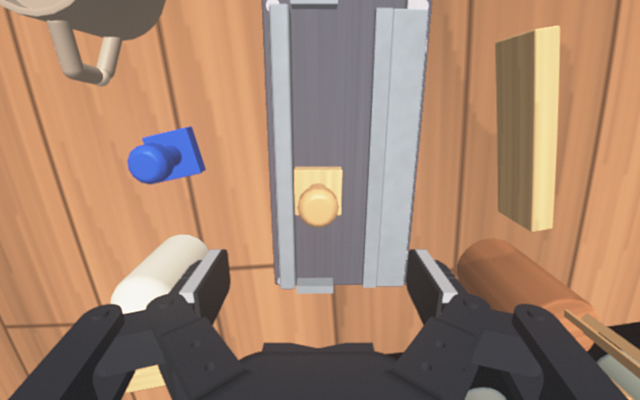

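```bash
python3 -m inch '0 0 0 -0.01 0.2 -0.01 0;0 0 0 -0.02 0.4 -0.01 0;0 0 0 -0.02 0.6 -0.01 0;0 0 0 -0.02 0.8 -0.01 0;0 0 0 -0.02 0.857 -0.01 0;0 0 0 -0.02 0.857 -0.01 0;0 0 0 -0.02 0.857 -0.01 0;0 0 0 -0.02 0.857 -0.01 0'; python3 -m inch '0 0 0 0 0 0 0.3;0 0 0 0 0 0 0.5;0 0 0 0 0 0 0.6;0 0 0 0 0 0 0.7;0 0 0 0 0 0 0.8;0 0 0 0 0 0 1;0 0 0 0 0 0 1;0 0 0 0 0 0 1' 30; python3 - <<'E'
from h import *
o=ctrl.get_obs();cv2.imwrite("pics/w22.png",ctrl.capture("wrist"))
E
```

```text
clock: 51.75
position: [0.5199, -0.0561, 0.018]
tool_rot: [0.48, -0.516, 0.521, -0.482]
wrist_force: [0.1, 1.1, 0.2]
width: 0.0851
clock: 52.55
position: [0.52, -0.0561, 0.0183]
tool_rot: [0.48, -0.515, 0.521, -0.482]
wrist_force: [-0.7, 0.7, 3.6]
width: 0.0287
```

View pics/w22.png

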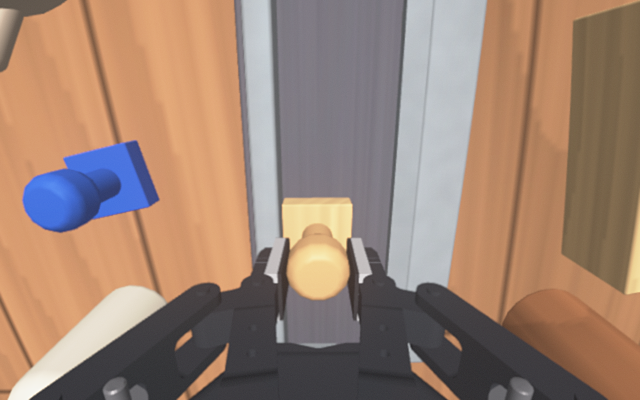

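```bash
python3 -m inch '0 0 0 0 -0.1 0 1;0 0 0 0 -0.3 0 1;0 0 0 0 -0.6 0 1;0 0 0 0 -0.9 0 1;0 0 0 0 -1 0 1;0 0 0 0.3 -1 0 1;0 0 0 0.6 -1 0 1;0 0 0 0.6 -1 0 1' 40; python3 - <<'E'
from h import *
delta([.555,-.345,.13],-.073)
E
```

```text
clock: 53.4
position: [0.5142, -0.1182, 0.1177]
tool_rot: [0.48, -0.516, 0.522, -0.48]
wrist_force: [-0.9, 1.9, -1.1]
width: 0.0289
t 53.4 pos [ 0.5142 -0.1182  0.1177] F [-0.9  1.9 -1.1] w 0.0289 q [-0.35  0.04 -0.08  1.44 -0.    1.3 ]
ROW turn [-0.001  -0.0009  0.0009] shift [ 2.2293 -0.1066  0.5857]
```

```bash
python3 -m inch '0 0 0 0.3 -0.05 0.05 1;0 0 0 0.6 -0.1 0.1 1;0 0 0 0.9 -0.11 0.2 1;0 0 0 1 -0.11 0.25 1;0 0 0 1 -0.11 0.25 1;0 0 0 1 -0.11 0.25 1;0 0 0 1 -0.11 0.25 1;0 0 0 1 -0.11 0.25 1'; python3 -m inch '0 0 0 0.3 0 0.1 1;0 0 0 0.6 0 0.2 1;0 0 0 0.9 0 0.3 1;0 0 0 1 0 0.33 1;0 0 0 1 0 0.33 1;0 0 0 1 0 0.33 1;0 0 0 1 0 0.33 1;0 0 0 1 0 0.33 1';python3 - <<'E'
from h import *
o=ctrl.get_obs();cv2.imwrite("pics/w23.png",ctrl.capture("wrist"))
delta([.555,-.345,.045],-.073)
E
```

```text
clock: 54.2
position: [0.531, -0.2185, 0.1294]
tool_rot: [0.48, -0.516, 0.522, -0.48]
wrist_force: [-0.4, -0.3, -1.3]
width: 0.0284
clock: 55.0
position: [0.5562, -0.3194, 0.1304]
tool_rot: [0.481, -0.516, 0.521, -0.481]
wrist_force: [0.3, -0.7, -0.6]
width: 0.0288
t 55.05 pos [ 0.5563 -0.3196  0.1304] F [ 0.6  1.1 -0.5] w 0.0285 q [-0.63  0.34  0.29  1.51 -0.    1.02]
ROW turn [-0.001  -0.0004  0.0008] shift [0.2499 0.8557 0.0012]
```

View pics/w23.png

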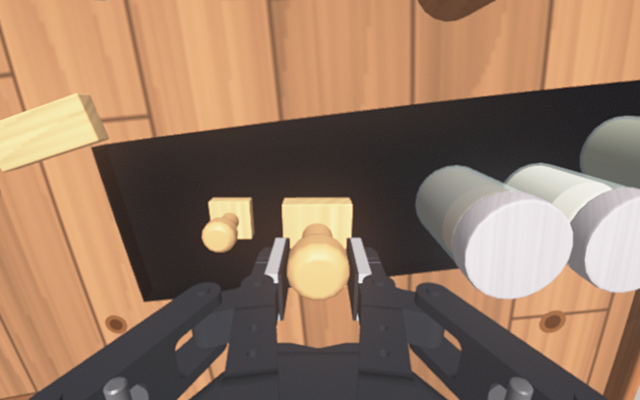

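```bash
python3 - <<'E'
from h import *
o=ctrl.get_obs()
for u in[(417,200),(430,175)]:
  for z in(0.003,.06,.1):print(u,ray("wrist",*u,z,o).round(3))
E
python3 -m inch '-0.001 0 0.001 0.1 0 0 1;-0.001 0 0.001 0.25 0.2 0 1;-0.001 0 0.001 0.25 0.5 0 1;-0.001 0 0.001 0.25 0.8 0 1;-0.001 0 0.001 0.25 0.85 0 1;-0.001 0 0.001 0.25 0.85 0 1;-0.001 0 0.001 0.25 0.85 0 1;-0.001 0 0.001 0.25 0.85 0 1'; python3 - <<'E'
from h import *
cv2.imwrite("pics/w24.png",ctrl.capture("wrist"))
delta([.555,-.345,.0113],-.073)
E
```

```text
(417, 200) [ 0.658 -0.348  0.003]
(417, 200) [ 0.639 -0.328  0.06 ]
(417, 200) [ 0.626 -0.314  0.1  ]
(430, 175) [ 0.67  -0.323  0.003]
(430, 175) [ 0.65  -0.308  0.06 ]
(430, 175) [ 0.635 -0.297  0.1  ]
clock: 55.85
position: [0.5563, -0.3461, 0.0483]
tool_rot: [0.48, -0.517, 0.52, -0.481]
wrist_force: [0.3, -0.3, -0.3]
width: 0.0285
t 55.9 pos [ 0.5563 -0.346   0.0482] F [-0.3  1.  -1.2] w 0.0286 q [-0.66  0.4   0.2   1.37  0.    0.99]
ROW turn [-0.0005 -0.0004  0.0002] shift [-0.0096  0.3686 -0.0147]
```

View pics/w24.png

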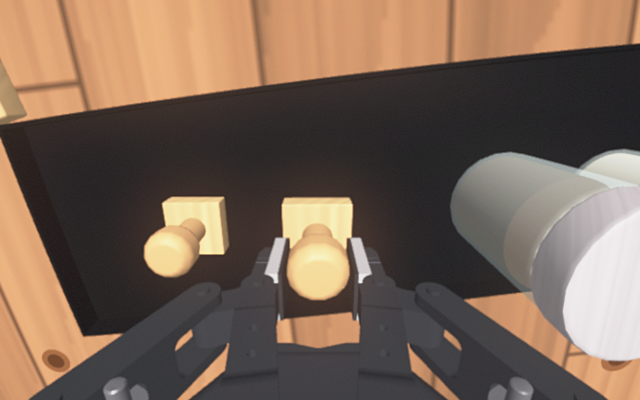

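```bash
python3 -m inch '0 0 0 0 0.1 0 1;0 0 0 0 0.2 0 1;0 0 0 0 0.28 0 1;0 0 0 0 0.33 0 1;0 0 0 0 0.36 0 1;0 0 0 0 0.375 0 1;0 0 0 0 0.375 0 1;0 0 0 0 0.375 0 1'; python3 st.py
```

```text
clock: 56.7
position: [0.556, -0.3458, 0.0115]
tool_rot: [0.48, -0.518, 0.519, -0.481]
wrist_force: [-2.7, 3.0, 5.3]
width: 0.0289
t 56.7 z 0.0115 r 0.4839 ang -3.046 yaw -0.003 tilt [ 0.001 -1.     0.003] F [-2.7  3.   5.3] w 0.0289
```

Contact (5 N). Release and rise.

```bash
python3 -m inch '0 0 0 0 0 0 0.7;0 0 0 0 0 0 0.5;0 0 0 0 0 0 0.3;0 0 0 0 0 0 0;0 0 0 0 0 0 0;0 0 0 0 -0.2 0 0;0 0 0 0 -0.5 0 0;0 0 0 0 -1 0 0'; python3 -m inch '0 0 0 -0.2 -0.4 0 0;0 0 0 -0.6 -0.8 0 0;0 0 0 -0.9 -0.9 0 0;0 0 0 -1 -0.9 0 0;0 0 0 -1 -0.9 0 0;0 0 0 -1 -0.9 0 0;0 0 0 -1 -0.9 0 0;0 0 0 -1 -0.9 0 0';  python3 - <<'E'
from h import *
o=ctrl.get_obs();cv2.imwrite("pics/w25.png",ctrl.capture("wrist"));cv2.imwrite("pics/t25.png",ctrl.capture("top"))
print(o["position"]);delta([.63,-.02,.2],.091)
E
```

```text
clock: 57.5
position: [0.5533, -0.3437, 0.1077]
tool_rot: [-0.481, 0.521, -0.516, 0.481]
wrist_force: [0.7, -1.0, 0.1]
width: 0.0854
clock: 58.3
position: [0.5604, -0.2453, 0.1964]
tool_rot: [-0.481, 0.522, -0.516, 0.48]
wrist_force: [-0.4, 0.1, 0.4]
width: 0.0855
[ 0.56043094 -0.24532363  0.19636348]
t 58.4 pos [ 0.5607 -0.2452  0.197 ] F [-0.8 -0.4 -0.2] w 0.0856 q [-0.52  0.29  0.35  1.64  0.    1.13]
ROW turn [ 0.001  -0.0267 -0.0008] shift [-2.2985 -0.023   0.5179]
```

View pics/w25.png

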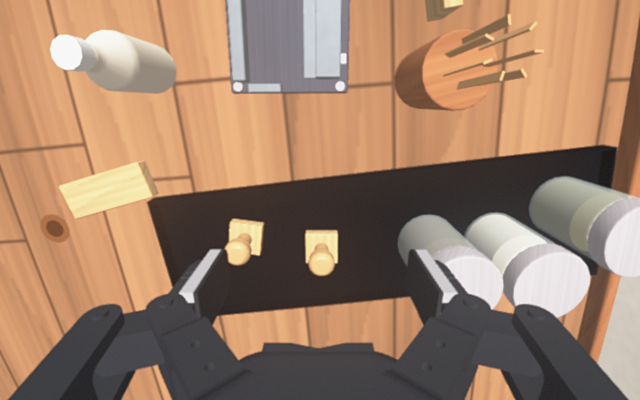

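View pics/t25.png

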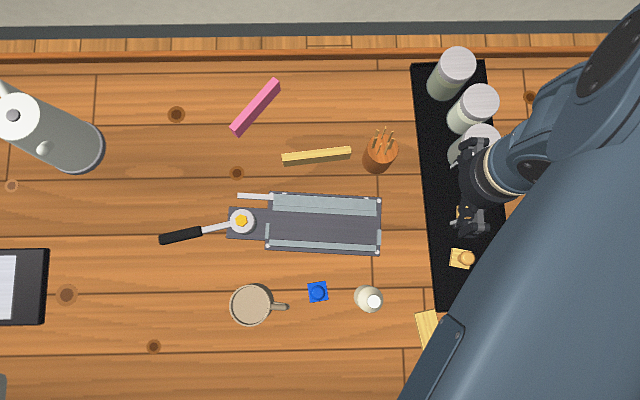

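```bash
python3 - <<'E'
from h import *
f=lambda u,v,z:ray("top",150+u/3,130+v/3,z).round(4)
for a in[(394,72),(602,48),(397,93),(604,67),(499,70)]:print(a,f(*a,.05))
E
python3 -m inch '0 0 0 -0.3 0 0 0;0 0 0 -0.6 0 0 0;0 0 0 -1 0 0.05 0;0 0 0 -1 0 0.1 0;0 0 0 -1 0 0.1 0;0 0 0 -1 0 0.1 0;0 0 0 -1 0 0.1 0;0 0 0 -1 0 0.1 0'>/dev/null;  python3 -m inch '0 0 0 -0.3 0 0.1 0;0 -0.01 0 -0.6 0 0.2 0;0 -0.02 0 -1 0 0.3 0;0 -0.026 0 -1 0 0.42 0;0 -0.026 0 -1 0 0.42 0;0 -0.026 0 -1 0 0.42 0;0 -0.026 0 -1 0 0.42 0;0 -0.026 0 -1 0 0.42 0';python3 - <<'E'
from h import *
o=ctrl.get_obs();cv2.imwrite("pics/w26.png",ctrl.capture("wrist"))
print([(r["point"],r["confidence"]) for r in ctrl.spot_point("wrist","batten")])
delta([.688,-.018,.1],.091)
E
```

```text
(394, 72) [0.6884 0.0544 0.05  ]
(602, 48) [ 0.7039 -0.0942  0.05  ]
(397, 93) [0.673  0.0524 0.05  ]
(604, 67) [ 0.6899 -0.0952  0.05  ]
(499, 70) [ 0.6888 -0.0203  0.05  ]
clock: 60.0
position: [0.6273, -0.0519, 0.1976]
tool_rot: [0.521, -0.482, 0.476, -0.52]
wrist_force: [0.1, 0.2, -0.0]
width: 0.0854
[([0.6914, -0.018, 0.0016], 0.92), ([0.8027, 0.1156, -0.0001], 0.6)]
t 60.1 pos [ 0.6274 -0.0517  0.1976] F [-0.4  0.6  0.2] w 0.0854 q [-0.19  0.34  0.42  1.66  0.    1.3 ]
ROW turn [ 0.0009 -0.0012 -0.0009] shift [-0.2797  0.9736  0.6376]
```

View pics/w26.png

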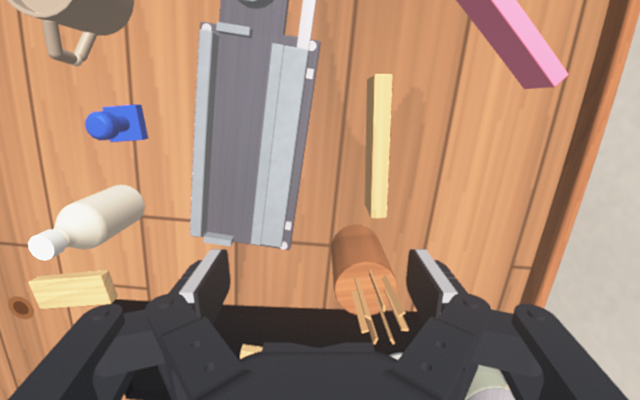

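```bash
python3 - <<'E'
from h import *
o=ctrl.get_obs()
P=[ray("wrist",*u,.05,o) for u in[(374,75),(371,217),(391,74),(386,218)]]
for p in P:print(p.round(4))
c=sum(P)/4;d=(P[0]-P[1]+P[2]-P[3]);print(c,np.arctan2(-d[0],d[1]))
delta([.6895,-.019,.15],.106)
E
```

```text
[0.6737 0.0544 0.05  ]
[ 0.6901 -0.0919  0.05  ]
[0.6901 0.0568 0.05  ]
[ 0.7068 -0.0916  0.05  ]
[ 0.69018666 -0.01807844  0.05      ] 0.11202752600146844
t 60.1 pos [ 0.6274 -0.0517  0.1976] F [-0.4  0.6  0.2] w 0.0854 q [-0.19  0.34  0.42  1.66  0.    1.3 ]
ROW turn [ 0.0009 -0.0036 -0.0009] shift [-0.2713  0.4735  0.6487]
```

```bash
python3 -m inch '0 -0.004 0 -0.1 0 0.3 0;0 -0.004 0 -0.28 0 0.55 0;0 -0.004 0 -0.28 0.3 0.65 0;0 -0.004 0 -0.28 0.6 0.65 0;0 -0.004 0 -0.28 0.97 0.65 0;0 -0.004 0 -0.28 0.97 0.65 0;0 -0.004 0 -0.28 0.97 0.65 0;0 -0.004 0 -0.28 0.97 0.65 0';python3 - <<'E'
from h import *
o=ctrl.get_obs();cv2.imwrite("pics/w27.png",ctrl.capture("wrist"))
delta([.690,-.018,.01],.11)
E
```

```text
clock: 60.9
position: [0.691, -0.0183, 0.1038]
tool_rot: [-0.525, 0.474, -0.471, 0.527]
wrist_force: [0.2, 0.4, -0.7]
width: 0.0854
t 60.95 pos [ 0.6915 -0.0184  0.1045] F [0.7 0.3 0.8] w 0.0854 q [-0.13  0.49  0.44  1.51  0.    1.34]
ROW turn [-0.0001 -0.0003 -0.0007] shift [-0.0014  0.945  -0.0149]
```

View pics/w27.png

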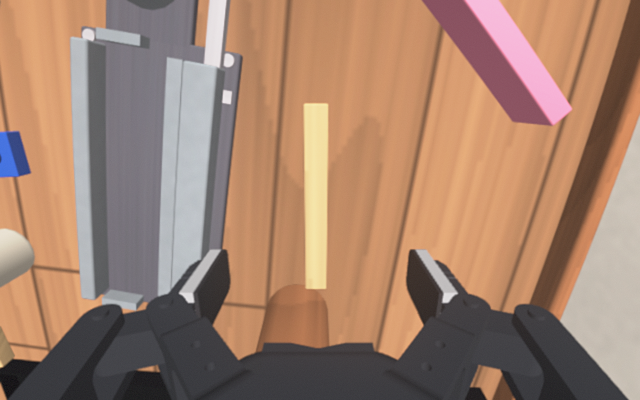

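```bash
python3 -m inch '0 0 0 0 0.25 -0.01 0;0 0 0 0 0.5 -0.01 0;0 0 0 0 0.75 -0.01 0;0 0 0 0 0.95 -0.01 0;0 0 0 0 0.99 -0.01 0;0 0 0 0 0.99 -0.01 0;0 0 0 0 0.99 -0.01 0;0 0 0 0 0.99 -0.01 0';python3 - <<'E'
from h import *
o=ctrl.get_obs();cv2.imwrite("pics/w28.png",ctrl.capture("wrist"))
delta([.690,-.018,.005],.11)
E
```

```text
clock: 61.75
position: [0.6924, -0.0183, 0.0083]
tool_rot: [-0.524, 0.472, -0.473, 0.528]
wrist_force: [0.3, 0.5, 0.3]
width: 0.0858
t 61.8 pos [ 0.6921 -0.0183  0.0079] F [ 0.6 -0.4  0.1] w 0.0852 q [-0.13  0.52  0.28  1.33  0.    1.34]
ROW turn [-0.0007 -0.0003 -0.0005] shift [-0.0047  0.029  -0.0212]
```

View pics/w28.png

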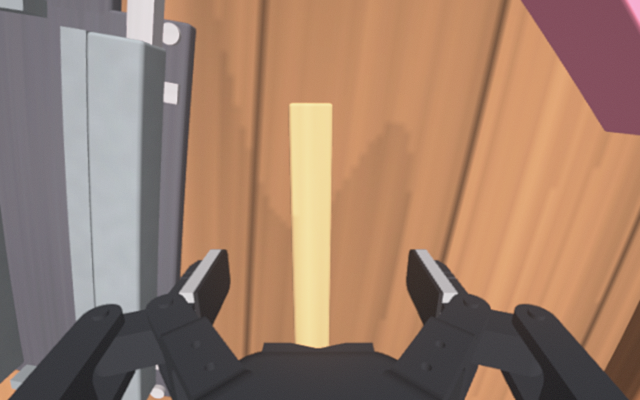

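```bash
python3 -m inch '0 0 0 0 0.03 -0.03 0;0 0 0 0 0.03 -0.03 0;0 0 0 0 0.03 -0.03 0.3;0 0 0 0 0.03 -0.03 0.5;0 0 0 0 0.03 -0.03 0.6;0 0 0 0 0.03 -0.03 0.7;0 0 0 0 0.03 -0.03 0.8;0 0 0 0 0.03 -0.03 1' 40;python3 -m inch '0 0 0 0 0 0 1;0 0 0 0 0 0 1;0 0 0 0 0 0 1;0 0 0 0 0 0 1;0 0 0 0 0 0 1;0 0 0 0 0 0 1;0 0 0 0 0 0 1;0 0 0 0 0 0 1';python3 - <<'E'
from h import *
o=ctrl.get_obs();cv2.imwrite("pics/w29.png",ctrl.capture("wrist"))
delta([.690,-.018,.005],.11)
E
```

```text
clock: 62.6
position: [0.6893, -0.0186, 0.005]
tool_rot: [-0.524, 0.472, -0.472, 0.528]
wrist_force: [-0.1, 0.1, 0.4]
width: 0.0166
clock: 63.4
position: [0.6893, -0.0186, 0.005]
tool_rot: [-0.524, 0.472, -0.472, 0.528]
wrist_force: [0.6, 0.0, 0.5]
width: 0.0174
t 63.45 pos [ 0.6893 -0.0186  0.005 ] F [ 0.4 -1.1  0.6] w 0.0171 q [-0.13  0.51  0.26  1.32  0.    1.34]
ROW turn [-0.0007 -0.0003 -0.0005] shift [-0.0052 -0.0003  0.0078]
```

View pics/w29.png

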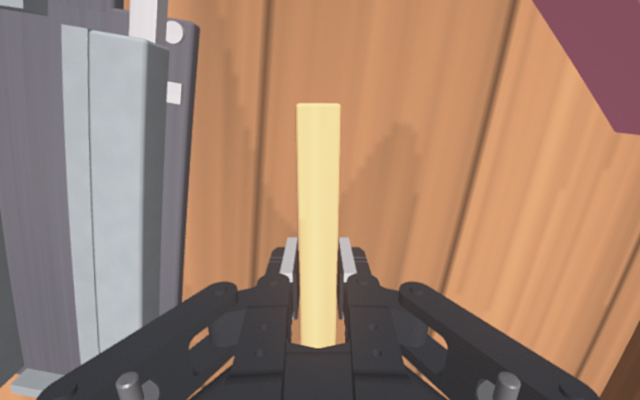

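```bash
python3 -m inch '0 0 0 0 -0.2 0 1;0 0 0 0 -0.5 0 1;0 0 0 0 -0.8 0 1;0 0 0 0 -0.9 0 1;0 0 0 0 -0.9 -0.3 1;0 0.01 0 0 -0.9 -0.6 1;0 0.02 0 0 -0.9 -0.9 1;0 0.029 0 0 -0.9 -1 1' 50; python3 - <<'E'
from h import *
delta([.5125,-.030,.095],-.073)
E
```

```text
clock: 64.25
position: [0.5856, -0.0296, 0.0926]
tool_rot: [-0.48, 0.52, -0.517, 0.481]
wrist_force: [0.2, 0.5, -0.9]
width: 0.0166
t 64.25 pos [ 0.5856 -0.0296  0.0926] F [ 0.2  0.5 -0.9] w 0.0166 q [-0.17  0.21  0.06  1.42  0.    1.48]
ROW turn [ 0.0002 -0.0006 -0.0007] shift [ 0.0604 -0.023  -0.7285]
```

```bash
python3 -m inch '0 0 0 0 0 -0.3 1;0 0 0 0.06 0 -0.6 1;0 0 0 0.06 0 -0.7 1;0 0 0 0.06 0 -0.7 1;0 0 0 0.06 0.2 -0.7 1;0 0 0 0.06 0.3 -0.7 1;0 0 0 0.06 0.3 -0.7 1;0 0 0 0.06 0.3 -0.7 1'; python3 - <<'E'
from h import *
o=ctrl.get_obs();cv2.imwrite("pics/w30.png",ctrl.capture("wrist"));a=ctrl.capture("scene");cv2.imwrite("pics/s30.png",cv2.resize(a[130:280,280:480],(800,600)))
delta([.5125,-.030,.015],-.073)
E
```

```text
clock: 65.05
position: [0.5156, -0.03, 0.0623]
tool_rot: [-0.48, 0.52, -0.517, 0.481]
wrist_force: [0.3, 0.1, -0.6]
width: 0.0169
t 65.15 pos [ 0.5162 -0.0301  0.0633] F [-0.   0.1 -0.5] w 0.017 q [-0.19  0.04 -0.19  1.34  0.    1.46]
ROW turn [ 0.     -0.0006 -0.0007] shift [ 0.0035  0.4832 -0.0371]
```

View pics/w30.png

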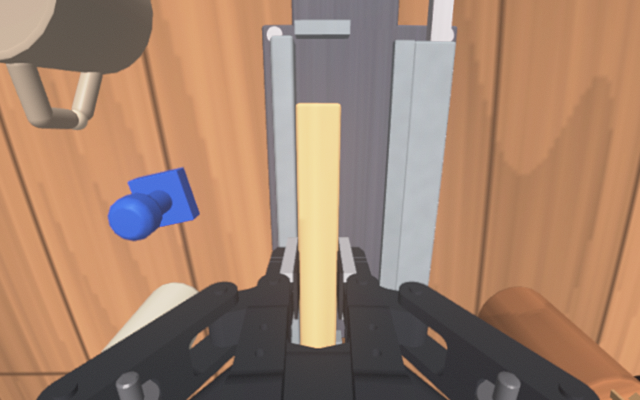

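View pics/s30.png

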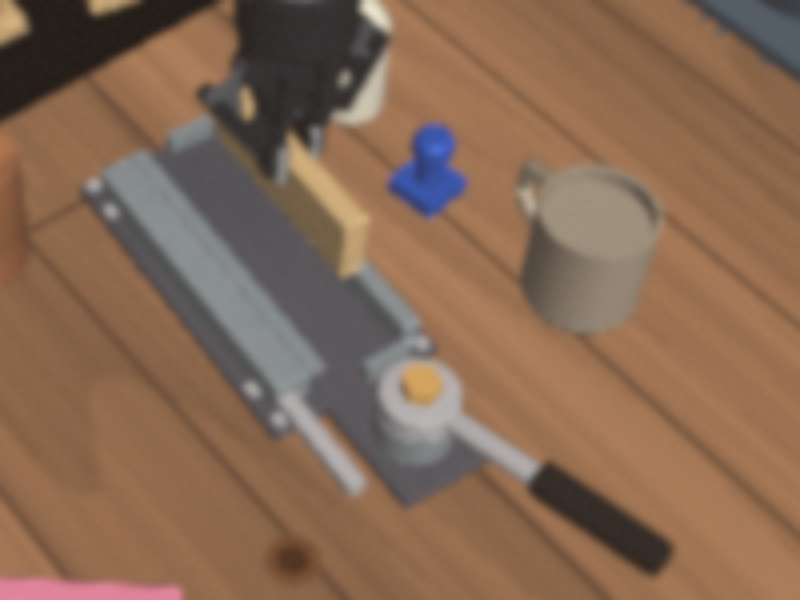

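```bash
python3 - <<'E'
from h import *
o=ctrl.get_obs();M=R.from_quat(o["tool_rot"]).as_matrix()
for u in[(295.5,60),(296,150),(296,230)]:
    p=ray("wrist",*u,.033,o);print(p.round(4),(M.T@(p-o["position"])).round(4))
for u in[(298,110),(340,110),(300,340),(337,340)]:
    p=ray("wrist",*u,o["position"][2]+.045,o);print(u,(M.T@(p-o["position"])).round(4))
E
```

```text
[0.5115 0.0706 0.033 ] [-0.1     0.0307 -0.0124]
[0.5067 0.0163 0.033 ] [-0.0454  0.0305 -0.0131]
[ 0.5012 -0.0398  0.033 ] [ 0.0109  0.0303 -0.0142]
(298, 110) [-0.0723 -0.0447 -0.0067]
(340, 110) [-0.0723 -0.0447  0.0098]
(300, 340) [ 0.0378 -0.0452 -0.0078]
(337, 340) [ 0.0378 -0.0452  0.0107]
```

```bash
python3 -m inch '0 -0.0005 0 0 0.05 -0.02 1;0 -0.0005 0 0 0.1 -0.03 1;0 -0.0005 0 0 0.2 -0.03 1;0 -0.0005 0 0 0.3 -0.03 1;0 -0.0005 0 0 0.35 -0.03 1;0 -0.0005 0 0 0.35 -0.03 1;0 -0.0005 0 0 0.35 -0.03 1;0 -0.0005 0 0 0.35 -0.03 1'; python3 - <<'E'
from h import *
o=ctrl.get_obs();a=ctrl.capture("wrist");cv2.imwrite("pics/w31.png",cv2.resize(a[0:300,200:440],(600,750))[:600])
delta([.5125,-.030,.0155],-.073)
E
```

```text
clock: 65.95
position: [0.5136, -0.0299, 0.0287]
tool_rot: [-0.48, 0.519, -0.517, 0.482]
wrist_force: [-0.3, -0.1, -0.3]
width: 0.0169
t 66.0 pos [ 0.5137 -0.0298  0.0289] F [-0.1 -0.3 -0.3] w 0.0169 q [-0.19  0.06 -0.24  1.27  0.    1.45]
ROW turn [-0.0001 -0.0001 -0.0006] shift [ 0.0031  0.1335 -0.0123]
```

View pics/w31.png

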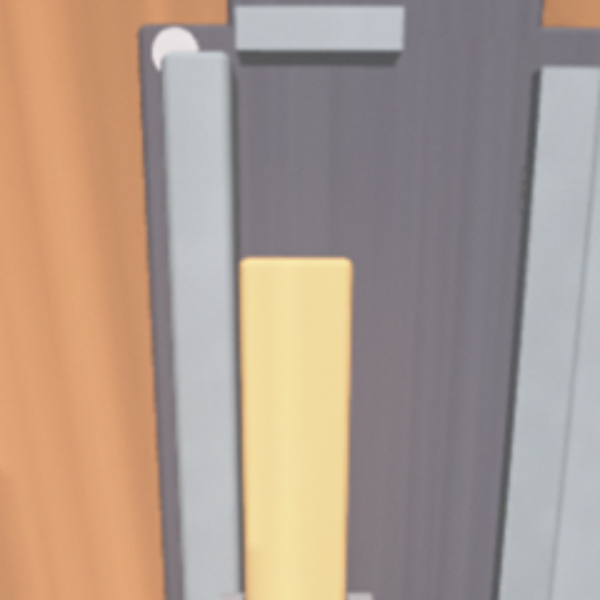

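```bash
python3 -m inch '0 0 0 0 0.05 0 1;0 0 0 0 0.09 0 1;0 0 0 0 0.12 0 1;0 0 0 0 0.135 0 1;0 0 0 0 0.145 0 1;0 0 0 0 0.145 0 1;0 0 0 0 0.145 0 1;0 0 0 0 0.145 0 1'; python3 - <<'E'
from h import *
o=ctrl.get_obs();a=ctrl.capture("wrist");cv2.imwrite("pics/w32.png",cv2.resize(a[60:300,240:400],(500,750))[:600])
delta([.5095,-.030,.0155],-.073)
M=R.from_quat(o["tool_rot"]).as_matrix()
E
```

```text
clock: 66.8
position: [0.5134, -0.0297, 0.0149]
tool_rot: [-0.48, 0.519, -0.517, 0.482]
wrist_force: [-4.1, 0.4, 4.9]
width: 0.0166
t 66.85 pos [ 0.5134 -0.0297  0.0149] F [-3.5  0.4  6. ] w 0.0168 q [-0.19  0.07 -0.26  1.24  0.    1.45]
ROW turn [-0.     -0.0001 -0.0006] shift [ 0.0058 -0.0061 -0.0383]
```

View pics/w32.png

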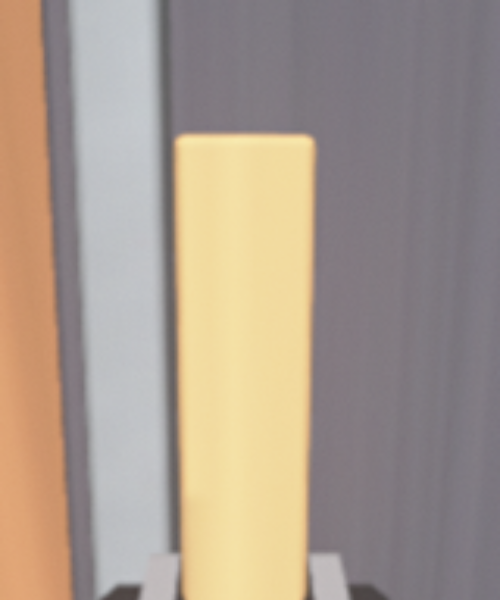

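```bash
python3 -m inch '0 0 0 0 -0.005 0 1;0 0 0 0 -0.005 -0.01 1;0 0 0 0 -0.005 -0.02 1;0 0 0 0 -0.005 -0.025 1;0 0 0 0 -0.005 -0.025 1;0 0 0 0 -0.005 -0.025 1;0 0 0 0 -0.005 -0.025 1;0 0 0 0 -0.005 -0.025 1'; python3 -m inch '0 0 0 0 0 0 1;0 0 0 0 0 -0.01 1;0 0 0 0 0 -0.01 1;0 0 0 0 0 -0.01 1;0 0 0 0 0 -0.01 1;0 0 0 0 0 -0.01 1;0 0 0 0 0 -0.01 1;0 0 0 0 0 -0.01 1'; python3 - <<'E'
from h import *
o=ctrl.get_obs();a=ctrl.capture("wrist");cv2.imwrite("pics/w33.png",cv2.resize(a[60:300,240:400],(500,750))[:600])
delta([.5095,-.030,.0155],-.073)
E
```

```text
clock: 67.65
position: [0.5109, -0.0295, 0.0154]
tool_rot: [-0.48, 0.519, -0.517, 0.482]
wrist_force: [0.1, 0.8, 0.1]
width: 0.0169
clock: 68.45
position: [0.5099, -0.0295, 0.0154]
tool_rot: [-0.48, 0.519, -0.517, 0.482]
wrist_force: [-0.3, 0.8, -0.5]
width: 0.0165
t 68.5 pos [ 0.5099 -0.0295  0.0154] F [ 0.3  0.3 -0.6] w 0.0166 q [-0.19  0.06 -0.27  1.24  0.    1.45]
ROW turn [-0.0001 -0.0001 -0.0006] shift [ 0.0055 -0.0012 -0.004 ]
```

View pics/w33.png

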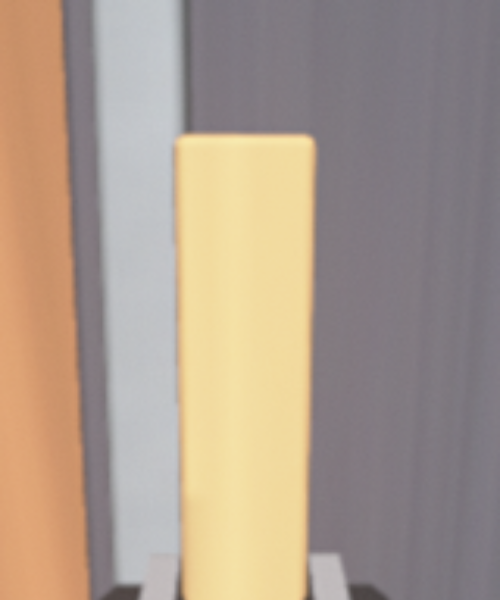

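```bash
python3 -m inch '0 0 0 0 0 0 1;0 0 0 0 0 -0.01 1;0 0 0 0 0 -0.01 1;0 0 0 0 0 -0.01 1;0 0 0 0 0 -0.01 1;0 0 0 0 0 -0.01 1;0 0 0 0 0 -0.01 1;0 0 0 0 0 -0.01 1';python3 -m inch '0 0 0 0 0 0 1;0 0 0 0 0 -0.01 1;0 0 0 0 0 -0.01 1;0 0 0 0 0 -0.01 1;0 0 0 0 0 -0.01 1;0 0 0 0 0 -0.01 1;0 0 0 0 0 -0.01 1;0 0 0 0 0 -0.01 1'
```

```text
clock: 69.3
position: [0.5098, -0.0295, 0.0156]
tool_rot: [-0.48, 0.518, -0.518, 0.483]
wrist_force: [5.5, -0.3, -3.9]
width: 0.0169
clock: 70.1
position: [0.5098, -0.0295, 0.0157]
tool_rot: [0.479, -0.518, 0.518, -0.483]
wrist_force: [6.7, -0.1, -4.2]
width: 0.0173
```

```bash
python3 -m inch '0 0 0 0 0.005 0 1;0 0 0 0 0.012 0 1;0 0 0 0 0.012 0 1;0 0 0 0 0.012 0 1;0 0 0 0 0.012 0 1;0 0 0 0 0.012 0 1;0 0 0 0 0.012 0 1;0 0 0 0 0.012 0 1'; python3 -m inch '0 0 0 0 0 0 0.75;0 0 0 0 0 0 0.7;0 0 0 0 0 0 0.6;0 0 0 0 0 0 0.5;0 0 0 0 0 0 0.4;0 0 0 0 0 0 0.2;0 0 0 0 0 0 0;0 0 0 0 0 0 0'; python3 - <<'E'
from h import *
o=ctrl.get_obs();a=ctrl.capture("wrist");cv2.imwrite("pics/w34.png",a)
E
```

```text
clock: 70.9
position: [0.5099, -0.0295, 0.0149]
tool_rot: [0.479, -0.518, 0.518, -0.483]
wrist_force: [0.4, 0.3, 4.5]
width: 0.0168
clock: 71.7
position: [0.5099, -0.0295, 0.015]
tool_rot: [0.479, -0.518, 0.518, -0.483]
wrist_force: [-0.7, 0.2, 0.0]
width: 0.0851
```

View pics/w34.png

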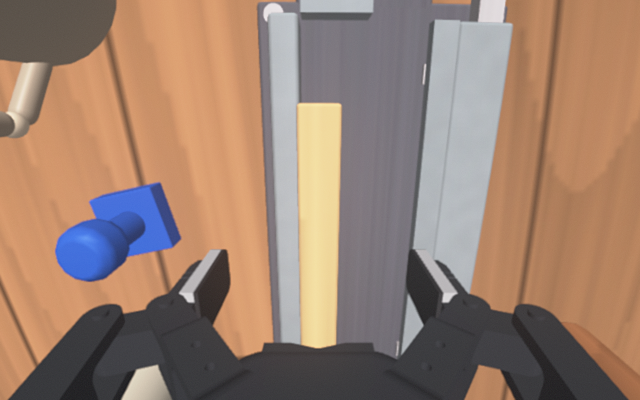

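```bash
python3 -m inch '0 0 0 0 -0.2 0 0;0 0 0 0 -0.5 0 0;0 0 0 0 -0.8 0 0;0 0 0 0 -1 0 0;0 0 0 0 -1 0 0;0 0 0 0 -1 0 0;0 0 0 0 -1 0 0;0 0 0 0 -1 0 0';python3 -m inch '0 0 0 0 -0.3 0 0;0 0 0 0 -0.6 0 0;0 0 0 0 -0.9 0 0;0 0 0 0 -1 0 0;0 0 0 0 -1 0 0;0 0 0 0 -1 0 0;0 0 0 0 -1 0 0;0 0 0 0 -1 0 0'; python3 - <<'E'
from h import *
o=ctrl.get_obs();a=ctrl.capture("wrist");cv2.imwrite("pics/w35.png",a);cv2.imwrite("pics/t35.png",ctrl.capture("top"))
a=ctrl.capture("scene");cv2.imwrite("pics/s35.png",cv2.resize(a[80:305,140:440],(800,600)));print(o["position"])
for n in ("batten","knob1","row_mid"): print(n,[(r["point"],round(r["confidence"],2)) for c in("wrist","scene") for r in ctrl.spot_point(c,n)])
E
```

```text
clock: 72.55
position: [0.5082, -0.0297, 0.1131]
tool_rot: [-0.48, 0.519, -0.517, 0.483]
wrist_force: [-0.1, 0.1, -0.5]
width: 0.0853
clock: 73.35
position: [0.5071, -0.0299, 0.2111]
tool_rot: [-0.481, 0.52, -0.516, 0.482]
wrist_force: [-0.3, 0.6, 0.0]
width: 0.0851
[ 0.50709963 -0.02989867  0.21112916]
batten [([0.5094, -0.0291, 0.0069], 0.89), ([0.8063, 0.1152, 0.0003], 0.84), ([0.8036, 0.1134, 0.0006], 0.98), ([0.5077, -0.0254, 0.0104], 0.6)]
knob1 [([0.3965, -0.0174, 0.0028], 0.72), ([0.5592, -0.0297, 0.0331], 0.68), ([0.5559, -0.3426, -0.0012], 0.65), ([0.4659, -0.3215, 0.0013], 0.64), ([0.4018, -0.0179, -0.0005], 0.49)]
row_mid [([0.5214, -0.0341, 0.0064], 0.76), ([0.5454, 0.141, 0.0527], 0.22), ([0.5229, -0.0265, 0.0107], 0.67)]
```

View pics/w35.png

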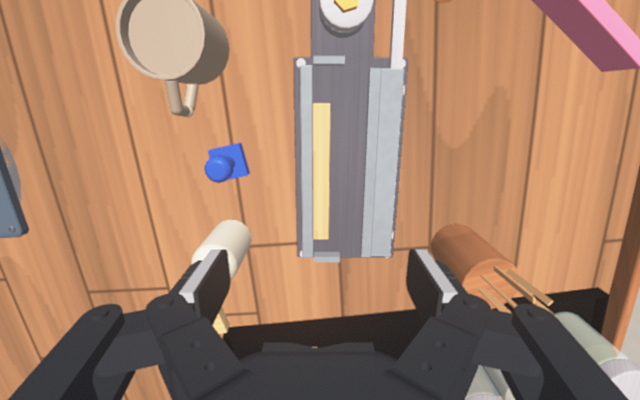

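View pics/s35.png

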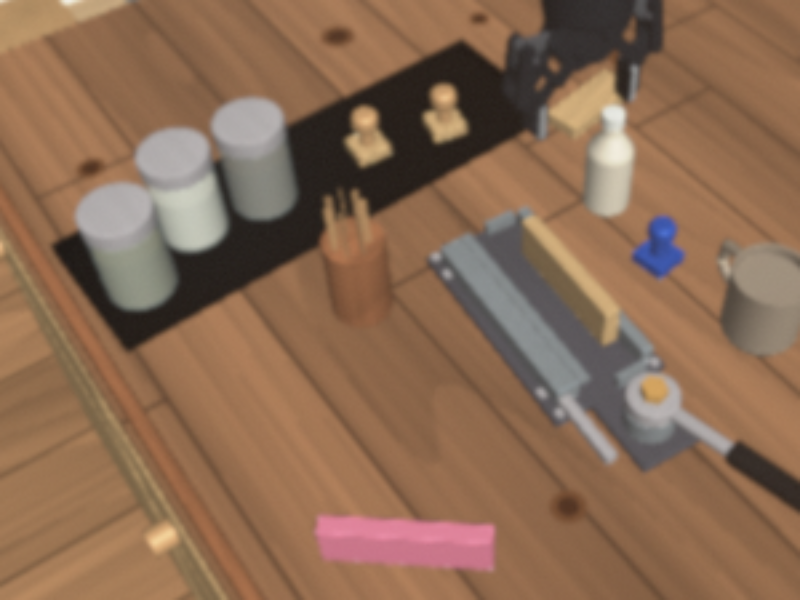

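```bash
python3 - <<'E'
from h import *
a=cv2.imread("pics/w35.png");cv2.imwrite("pics/w35z.png",cv2.resize(a[50:270,280:420],(510,800),interpolation=cv2.INTER_CUBIC)[150:750])
b=cv2.imread("pics/t35.png");cv2.imwrite("pics/t35z.png",cv2.resize(b[170:270,250:400],(800,533),interpolation=cv2.INTER_CUBIC))
E
```

```text
(no output)
```

View pics/w35z.png

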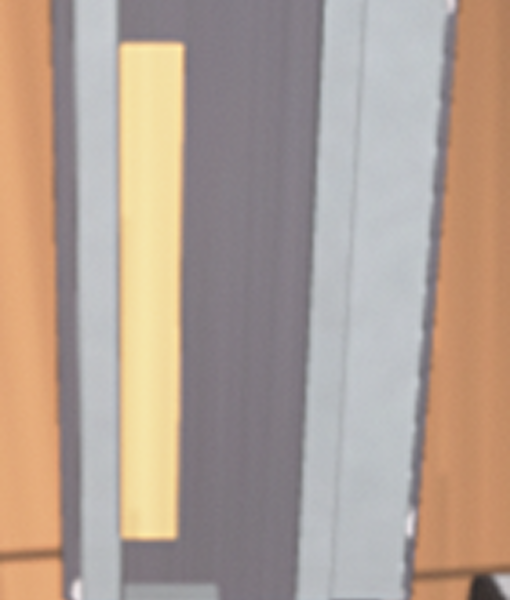

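View pics/t35.png

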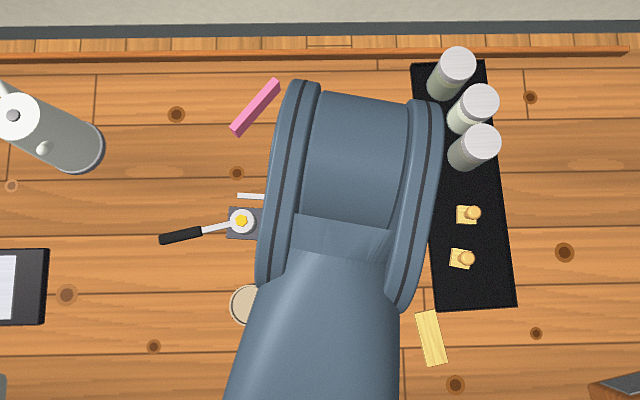

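```bash
python3 - <<'E'
from h import *
c,s=np.cos(.045),np.sin(.045)
for u in[(461,259),(467,214)]:
    p=ray("top",*u,.017)[:2]-[.634,-.339];print("tray xy",c*p[0]+s*p[1],-s*p[0]+c*p[1])
o=ctrl.get_obs();print(o["clock"],o["wrist_force"],o["width"])
print(ctrl.hand_in())
E
```

```text
tray xy -0.17318704260025294 0.020318675899558686
tray xy -0.07738849675624812 -0.004152728575875786
73.8 [0.5769211  1.54473365 0.07750921] 0.08533301778815038
the job is handed in; nothing more can be done
None
```

The job is handed in at about 74 s of the 210 s allowed; the hand-in reports no verdict.

**What I did**
- I swung the wrench seven strokes until the jaw met its stop. The lip measured about 40 mm in the clamp's frame, so the jaw is about 30 mm open, and both knobs stayed in place until then.
- Only two knobs were there. I lifted both out and stood them in the empty end of the tray.
- I set the pine batten on the clamp's bed and pressed it against the fixed jaw until contact, at about 7 N.

**What the last checks showed**
- **Knobs:** both stand upright, at about (-173, 20) mm and (-77, -4) mm in the tray's frame. The first was knocked about 25 mm and turned after I set it down, but it is still well inside the zone.
- **Batten:** it is on edge with no visible gap to the jaw and looks parallel. The detector puts it within 1–2 mm of the nominal flush position.
- **Bystanders:** the mug, stick holder and glue bottle look upright and unmoved in the pictures.
- **Robot:** the arm is clear of everything, with the gripper open.

**What disagreed**
- The fingertips are really 25–30 mm behind the reported tool point, not at it. My first close on the wrench and my first close on a knob therefore met air; nothing was disturbed, and I corrected the later grasps.
- In the last top picture the arm hid the clamp, so my check of the batten rests on the wrist and scene pictures.

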